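Make up the scanner dock with blue reference modules

TASK

Get the scanner dock ready for the next calibration run: all four bays must hold a blue reference module, each slid in along the base until it clicks home, so take out the one orange module that was left in there and fill its bay and the empty ones with blue modules from the black stock tray; when the dock is complete, press its green start key. Stand the orange module upright in the stock tray, and leave every module that stays in the tray (whichever had fallen over) standing upright. Do not disturb the other things on the bench.

Things in the scene. Friction and masses are not known exactly. Their poses are not given: they have to be found in the camera images.
- dock: Scanner dock, fixed: aluminium plate 150 (x) x 304 (y) x 12 mm thick with four bays 70 mm apart in y, open towards its -x (the robot's side). Modules stand on the plate and are slid in level along +x. The plate is bare from 78 to 38 mm before the bay points: set a module down there first. Origin: underside, mid-row in line with the bay points; x along the push.
- bay0 (a point): Bay 0, leftmost (largest dock y). The point: where a module's origin lies when home, on the plate's top, 12 mm above the bench; axes as the dock's. Rails: 47 mm apart, 12 mm high, from 21 mm before to 19 mm behind the point; lips on them (top 29 mm above the bench, 40 mm apart, underside 12 mm above the plate) cover the sides of the foot, so a module slides in and out, never lifts out.
- bay1 (a point): Bay 1, second from left; all bays alike. Funnel: the rails' front ends spread to about 60 mm apart from 20 to 38 mm before the point, so a module need only be within 4 mm of the middle. Stop: the front of the foot meets a grey housing 0.5 to 1 mm past home; that housing runs from 19 to 72 mm behind the points, its top 36 mm above the bench.
- bay2 (a point): Bay 2, third from left; point and axes as bay 0. Plate and rails are slick (friction 0.2); the foot has up to 4 mm of play under the lips, so a held module may be pushed 1 to 2 mm clear of the plate; pressing it down hard while pushing makes it bind.
- bay3 (a point): Bay 3, rightmost (smallest dock y); point and axes as bay 0.
- ball0 (a joint): Sprung steel ball in the right-hand (-y) rail of bay 0, level with the bay point, in m: 0 = out (bay empty, or clicked into the notch of a module that is home), 0.002 to 0.003 = pressed in by the side of a foot that is not home. A module meets it about 22 mm before home; pushing in or pulling out past it takes about 5 to 12 N.
- ball1 (a joint): Sprung steel ball in the right-hand (-y) rail of bay 1, level with the bay point, in m: 0 = out (bay empty, or clicked into the notch of a module that is home), 0.002 to 0.003 = pressed in by the side of a foot that is not home. A module meets it about 22 mm before home; pushing in or pulling out past it takes about 5 to 12 N.
- ball2 (a joint): Sprung steel ball in the right-hand (-y) rail of bay 2, level with the bay point, in m: 0 = out (bay empty, or clicked into the notch of a module that is home), 0.002 to 0.003 = pressed in by the side of a foot that is not home. A module meets it about 22 mm before home; pushing in or pulling out past it takes about 5 to 12 N.
- ball3 (a joint): Sprung steel ball in the right-hand (-y) rail of bay 3, level with the bay point, in m: 0 = out (bay empty, or clicked into the notch of a module that is home), 0.002 to 0.003 = pressed in by the side of a foot that is not home. A module meets it about 22 mm before home; pushing in or pulling out past it takes about 5 to 12 N.
- start_key_top (a point): Centre of the top of the dock's green start key, a round spring button 20 mm across on a small black base at the right rear end of the grey housing (dock x = 55, y = -134 mm); pressed straight down.
- start_key (a joint): How far the start key is pressed, in m: 0 = up, 0.005 = fully down (about 4 N); it springs back.
- tray: Black stock tray, fixed: 186 (x) x 274 (y) mm, floor 4 mm thick; walls 4 mm thick, 10 mm above the bench. A wall at x = -23 mm makes two lanes along y: near, 64 mm wide, centre x = -57; far, 110 mm wide. At the start two modules stand in the far lane at x = 45, y = -90 and 0, free at y = +90; two fallen ones lie along the near lane. Origin: middle of the underside.
- dock_blue_a: Blue reference module. Body 36 x 36 mm on a foot 36 (its x) x 46 (its y) x 8 mm; body top 80 mm above the underside, two terminal posts 9 mm thick, 12 mm tall on top; 130 to 210 g. Foot: a 12 mm wide notch in the middle of each y side for the ball; a half turn about z makes no difference. Origin: centre of the underside, z out of the top. Home in a bay, or absent (1 or 2 of the 3 are there).
- dock_blue_b: Blue module like dock_blue_a; home in a bay at the start, or absent.
- dock_blue_c: Blue module like dock_blue_a; home in a bay at the start, or absent.
- wrong_orange: Orange module, same shape and origin as dock_blue_a. The one that does not belong: home in one of the bays at the start.
- stock_blue_a: Blue module like dock_blue_a, at the start standing in the far lane of the tray.
- stock_blue_b: Blue module like dock_blue_a, at the start fallen over in the near lane, its top towards tray +y, lying on an x face: its y axis level and across the lane, its origin 18 mm above the tray's floor.
- stock_blue_c: Blue module like dock_blue_a, at the start fallen over in the near lane, its top towards tray -y, lying on an x face as stock_blue_b does.
- stock_orange: Orange module like dock_blue_a: a spare that stands in the far lane of the tray and stays in the tray.
- tester: Red pocket component tester lying on the bench beyond the work, 195 mm long with its tips, 36 wide, 23 high. Leave it. Origin: underside.
- spool: White spool of solder, 56 mm across, 45 high, beyond the work. Leave it. Origin: centre of the underside.
- shorting_plug: Small red double plug, 19 x 32 x 16 mm, beyond the work. Leave it. Origin: underside.
There are look-alikes about, which are no part of the job. Leave any pink or yellow look-alike of the wrong_orange alone.

How it is judged:
By the outcome, as a careful person would: the job done as asked, in the order asked, and still so for the second after the job is handed in, with the robot touching nothing.
Of dock_blue_a, dock_blue_b, dock_blue_c only 1 to 2 are there at a start; the rules pass over those that are not, and their reading is None.
At some moment in a run one of stock_blue_b, stock_blue_c may be knocked a few centimetres aside while the robot is not near it.
It also fails if it takes over 200 s, if anything falls off the work surface, if the arm or the gripper's body presses on something with over 40 N, if the wrist force passes 120 N, or if a joint passes its speed limit or range.

ROBOT

A 6-joint arm with a two-finger parallel gripper is mounted at the origin on the work surface. World frame = base frame: x ahead of the robot, y to its left, z up, the work surface at z = 0. Lengths are in m, angles in rad, forces in N, time in s.
With the tool pointing down it reaches from about 0.35 to 0.975 m from the base axis. Payload 4.9 kg.
Tool frame: the origin (TCP) lies midway between the tips of the shut fingers; the grasp point (between the pads) lies 19 mm behind it; z points along the fingers, y is the line along which they close (so a half turn about z gives the same grasp; the last joint's range is limited). The gripper opens to 85 mm and grips with 20 to 120 N. Pads are 22 mm wide; open, the fingers measure 114 mm over their backs; the gripper's body (76 mm by 85 mm) begins 54 mm behind the grasp point. The pads swing forward as they close: fully open they stand 13 mm farther back than shut.
Start: joints at [-1.459, 0.053, 1.613, -0, 1.476, -0.119], TCP at [0.143, -0.608, 0.206] pointing down, gripper open.
Joint ranges: [-3.01, 3.01], [-1.01, 2.22], [0.06, 2.58], [-1.02, 4.17], [0.09, 2.62], [-3.14, 3.14]. Speed limits (rad/s): [2.57, 2.57, 3.14, 3.14, 3.14, 3.14].

INTERFACE

Orientations are given as a unit quaternion [w, x, y, z].
In Python, from plant import * gives the robot as it stands.
- The arm moves only by the tool jog_arm, never from a script. Its argument "targets" is a list of rows, each a list of 3 entries, a list of its own where there are three numbers: the shift along the tool's x, y, z in units of 25 mm (1.0 is 25 mm), then the turn, a rotation vector about the tool's x, y, z in units of 8 degrees (1.0 is 8 degrees), then the opening in per cent of the stroke, from 0 (shut) to 100 (fully open). A call has 1 to 8 rows; each row is the pose to reach, as a shift and turn from the pose commanded when the call began, along the tool's axes at that moment; what a row does not reach only later rows make up. A row lasts 1/8 s, in which the tool goes at most 62.5 mm and 10.7 degrees, less where a joint would pass 70% of its speed; a pose out of reach is approached as far as the arm can. A call with a gripper value outside its range is refused whole. The fingers move at their own pace and stop on an object; the grip force is fixed at half the most. Time passes only in rows, so rows that repeat a pose let the fingers close. It gives the time, the measured TCP pose, the force, the opening and the grip force at its end, in the units of the state.
- state(): the state, without advancing time (a new reading comes with each control period).
- grab_frame(name): name is "scene" or "top" or "wrist"; returns (picture, depth): 384x512x3 uint8, red, green, blue; 384x512 float32, m along the optical axis (not along the pixel's ray), 0 where there is no reading.
- camera_params(name): a dict with "fovy" (degrees; the focal length in pixels is half the picture's height over the tangent of half this angle, whatever the lens; pixels are square), "cx", "cy" (the principal point, pixels), "rvec" (rotation vector, rad) and "tvec" (3), from world to camera coordinates, as OpenCV has them; the wrist camera has in their place "hand_eye" (4x4, takes a point from camera to tool coordinates, whose origin is the TCP and whose axes are the flange's). Camera axes: x right, y down, z forward; pixel columns grow to the right and rows downward; lengths in m; the calibration is good to about 2 mm. A picture is of the moment at which its call begins: read the wrist's pose just before it. camera_params takes no time and is no camera call.
- job_done(): hands the job in; it is judged then, once.
The state is a dict: "time": time; "joint_pos": joint angles; "joint_vel": joint speeds; "joint_efforts": joint torques, N m; "tool_pos": TCP position; "tool_rot": TCP orientation; "contact_force": force on the tool from outside, world axes, zero at the start; "ft_torque": the same for the moment, N m; "gripper_width": opening from 0.0 (shut) to 1.0 (fully open); "grasp_force": force on a finger pad.
Only numpy, scipy, OpenCV 4.12 (cv2) and the standard library are available. Lean on these libraries where they do the work, as an engineer would, in place of code of your own. Each camera call takes 0.05 s, during which the arm holds its last target. There are 200 camera calls.

## Working session

There is one attempt and no reset: what is moved stays moved. The work goes in short steps, Python scripts to look and compute and a tool call to move; the robot and the scene stay as the last step left them, time stands still between calls to the robot, and variables do not carry over. Pictures are saved under pics/ and viewed, at most 14 in all, crops included, and the job is handed in when it is done.

Besides the shell and the picture viewer there is one more tool, called after "Emit:" by a JSON object that holds its "name" and its "arguments". jog_arm: Moves the arm, as the interface text tells. Its arguments: {"type":"object","properties":{"targets":{"type":"array"}},"required":["targets"]}

```bash
ls; mkdir -p pics; cat > h.py <<'E'
from plant import *
import numpy as np, cv2
from scipy.spatial.transform import Rotation as R
def tool():
    s=state(); q=s["tool_rot"]
    return np.array(s["tool_pos"]), R.from_quat([q[1],q[2],q[3],q[0]]).as_matrix()
def cam(n):
    """K, Rwc (cam->world), centre"""
    c=camera_params(n); f=192/np.tan(np.radians(c["fovy"])/2)
    K=np.array([[f,0,c["cx"]],[0,f,c["cy"]],[0,0,1]])
    if n=="wrist":
        p,r=tool(); T=np.array(c["hand_eye"]); return K,r@T[:3,:3],r@T[:3,3]+p
    Rm=R.from_rotvec(c["rvec"]).as_matrix(); return K,Rm.T,-Rm.T@np.array(c["tvec"])
def grab(n):
    C=cam(n); im,d=grab_frame(n); return C,im,d
def points(C,d):
    K,Rw,c=C; v,u=np.mgrid[:384,:512]
    P=np.stack([(u-K[0,2])/K[0,0]*d,(v-K[1,2])/K[1,1]*d,d],-1)
    return P@Rw.T+c
def onplane(C,u,v,z):
    K,Rw,c=C; r=Rw@np.linalg.solve(K,[u,v,1.0]); return c+r*(z-c[2])/r[2]
def proj(C,p):
    K,Rw,c=C; q=K@(Rw.T@(np.array(p)-c)); return q[:2]/q[2]
def save(im,n,k=1): cv2.imwrite(n,cv2.cvtColor(cv2.resize(im,None,fx=k,fy=k),cv2.COLOR_RGB2BGR))
E
python3 - <<'E'
from h import *
s=state();print({k:np.round(v,3) for k,v in s.items()})
out=[]
for n in("top","scene"):
    C,im,d=grab(n); np.savez(n+".npz",im=im,d=d,K=C[0],R=C[1],c=C[2]); save(im,f"pics/{n}0.png",1.5); print(n,C[0][0,0],C[2],C[1][:,2],(d>0).mean())
print(camera_params("top"),camera_params("wrist"))
E
```

```text
pics
{'time': np.float64(0.0), 'joint_pos': array([-1.459,  0.053,  1.614, -0.   ,  1.476, -0.119]), 'joint_vel': array([ 0.001,  0.001, -0.   ,  0.001, -0.001,  0.001]), 'joint_efforts': array([-0.0000e+00, -3.9368e+01, -3.7018e+01, -0.0000e+00,  7.0000e-03,
        0.0000e+00]), 'tool_pos': array([ 0.143, -0.608,  0.205]), 'tool_rot': array([-0.001,  0.993,  0.115, -0.   ]), 'contact_force': array([ 0.255,  0.785, -0.36 ]), 'ft_torque': array([-0.016,  0.033,  0.037]), 'grasp_force': np.float64(0.0), 'gripper_width': np.float64(1.001)}
top 462.8858566707681 [0.40673761 0.02817912 1.27294218] [ 0.14579451  0.0084443  -0.98927886] 0.9960428873697916
scene 499.0236257067818 [ 1.12654384 -0.69110087  0.90888918] [-0.44139746  0.58822486 -0.67761331] 0.9959971110026041
{'fovy': 45.05628021947703, 'cx': 265.1182346089035, 'cy': 182.05378262042052, 'rvec': array([ 2.16816685, -2.11611316,  0.14992253]), 'tvec': array([0.02437879, 0.58872815, 1.19975672])} {'fovy': 66.88966773292813, 'cx': 253.26115090704815, 'cy': 191.5900796585294, 'hand_eye': array([[ 8.87875417e-04, -9.62524902e-01, -2.71191859e-01,
         6.86645199e-02],
       [ 9.99999498e-01,  9.80473794e-04, -2.05962936e-04,
         3.13134412e-04],
       [ 4.64140966e-04, -2.71191540e-01,  9.62525290e-01,
        -1.66745246e-01],
       [ 0.00000000e+00,  0.00000000e+00,  0.00000000e+00,
         1.00000000e+00]])}
```

View pics/top0.png

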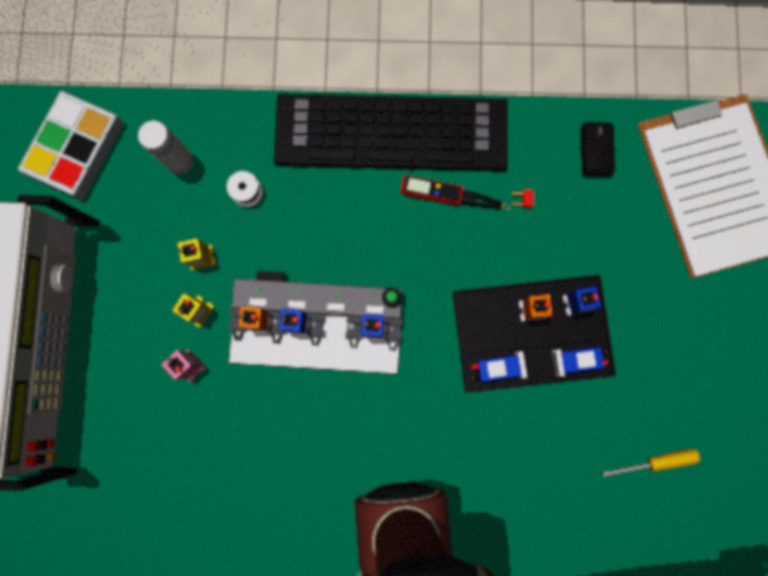

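View pics/scene0.png

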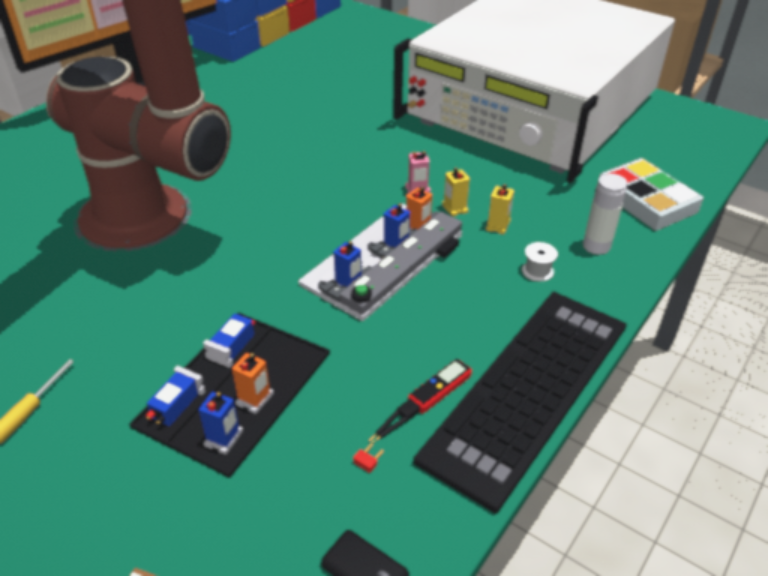

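Top view (1.5x): the dock has orange in bay 0 (250,318), blue in bay 1 (292,320), bay 2 empty, and blue in bay 3 (372,325). In the tray, orange stands at (538,305) and blue at (586,298). The fallen ones are at (500,368), top left, and (583,361), top right. Look-alikes are on the left.

```bash
cat >> h.py <<'E'
def masks(im):
    hsv=cv2.cvtColor(im,cv2.COLOR_RGB2HSV); H,S,V=[hsv[...,i].astype(int) for i in range(3)]
    return dict(blue=(H>105)&(H<130)&(S>130)&(V>60),orange=(H>5)&(H<17)&(S>150)&(V>110),
      black=(V<60),green=(H>50)&(H<75)&(S>150)&(V>120))
E
python3 - <<'E'
from h import *
for n in("top","scene"):
    z=np.load(n+".npz"); C=(z["K"],z["R"],z["c"]); im,d=z["im"],z["d"]; P=points(C,d)
    for k in("blue","orange"):
        m=masks(im)[k].astype(np.uint8)
        N,L,st,ce=cv2.connectedComponentsWithStats(m)
        for i in range(1,N):
            if st[i,4]<60: continue
            p=P[L==i]; p=p[np.isfinite(p).all(1)]; zm=np.percentile(p[:,2],90)
            t=p[p[:,2]>zm-.008]
            if zm<.15 and p[:,0].mean()<.85: print(n,k,ce[i].round(),st[i,4],"ztop",zm.round(3),"top ctr",np.median(t,0).round(3),((t.max(0)+t.min(0))/2).round(3))
    if n=="top":
        X,Y,Z=P[...,0],P[...,1],P[...,2]
        hsv=cv2.cvtColor(im,cv2.COLOR_RGB2HSV).astype(int)
        v,u=np.mgrid[:384,:512]
        g=(u>298)&(u<415)&(v>180)&(v<265)&~((hsv[...,0]>60)&(hsv[...,0]<90)&(hsv[...,1]>120))
        g=(cv2.morphologyEx(g.astype(np.uint8),cv2.MORPH_OPEN,np.ones((3,3))))
        w=np.array([onplane(C,a,b,.006)[:2] for b,a in np.argwhere(g>0)],np.float32)
        print("tray",cv2.minAreaRect(w))
        g=(u>148)&(u<275)&(v>205)&(v<252)&(hsv[...,1]<90)&(hsv[...,2]>140)
        w=np.array([onplane(C,a,b,.012)[:2] for b,a in np.argwhere(g)],np.float32)
        print("dockfront",cv2.minAreaRect(w))
        for uu,vv in((230/1.5,362/1.5),(397/1.5,373/1.5)): print(onplane(C,uu,vv,.012))
        print("key",onplane(C,391/1.5,297/1.5,.05))
    
E
```

```text
top blue [391. 199.] 174 ztop 0.086 top ctr [ 0.541 -0.287  0.083] [ 0.486 -0.141  0.676]
top blue [194. 213.] 155 ztop 0.094 top ctr [0.491 0.219 0.091] [0.496 0.218 0.093]
top blue [248. 217.] 145 ztop 0.094 top ctr [0.486 0.079 0.091] [0.49  0.08  0.094]
top blue [387. 240.] 266 ztop 0.042 top ctr [ 0.44  -0.277  0.039] [ 0.435 -0.149  0.653]
top blue [333. 245.] 281 ztop 0.042 top ctr [ 0.423 -0.157  0.039] [ 0.424 -0.076  0.653]
top orange [438. 100.] 168 ztop 0.007 top ctr [ 0.878 -0.446  0.003] [ 0.658 -0.224  0.636]
top orange [360. 203.] 149 ztop 0.087 top ctr [ 0.53  -0.21   0.083] [ 0.478 -0.099  0.676]
top orange [167. 212.] 147 ztop 0.096 top ctr [0.497 0.286 0.091] [0.461 0.168 0.68 ]
tray ((0.49016955494880676, -0.20910176634788513), (0.18230237066745758, 0.27032825350761414), 7.757385730743408)
dockfront ((0.4659498631954193, 0.18828637897968292), (0.11364289373159409, 0.3042375147342682), 1.3860939741134644)
[0.42324846 0.33732096 0.012     ]
[0.4110368  0.03568313 0.012     ]
key [0.54386631 0.04938756 0.05      ]
scene blue [153.  18.] 1551 ztop 0.133 top ctr [-0.324  0.628  0.138] [0.374 0.028 0.517]
scene blue [217.   4.] 114 ztop 0.041 top ctr [-0.323  0.993  0.039] [-0.321  1.001  0.042]
scene blue [262. 151.] 245 ztop 0.091 top ctr [0.506 0.209 0.089] [ 0.802 -0.227  0.496]
scene blue [230. 177.] 260 ztop 0.091 top ctr [0.501 0.07  0.089] [ 0.799 -0.298  0.496]
scene blue [157. 224.] 331 ztop 0.04 top ctr [ 0.43  -0.159  0.038] [ 0.765 -0.399  0.471]
scene blue [117. 266.] 493 ztop 0.04 top ctr [ 0.448 -0.281  0.038] [ 0.442 -0.291  0.038]
scene blue [144. 279.] 500 ztop 0.083 top ctr [ 0.554 -0.295  0.082] [ 0.826 -0.48   0.492]
scene orange [278. 138.] 239 ztop 0.091 top ctr [0.504 0.281 0.09 ] [0.499 0.289 0.092]
scene orange [165. 252.] 453 ztop 0.084 top ctr [ 0.537 -0.215  0.083] [ 0.819 -0.44   0.492]
```

```bash
cat >> h.py <<'E'
def plan(pos,yaw,tilt=0):
    """units for jog: yaw deg of tool x about world z, tilt deg about tool y afterwards"""
    p,r=tool(); Rt=R.from_euler('z',yaw,degrees=True).as_matrix()@np.diag([1,-1,-1])@R.from_euler('y',tilt,degrees=True).as_matrix()
    s=r.T@(np.array(pos)-p)/.025; w=R.from_matrix(r.T@Rt).as_rotvec(degrees=True)/8
    print("shift",s.round(2),"turn",w.round(2)); return s,w
E
python3 - <<'E'
from h import *
plan([.52,-.209,.31],8)
plan([.48,.18,.31],-3)
E
```

```text
shift [ 18.33 -12.09  -4.17] turn [-0.01 -0.    0.65]
shift [ 20.34 -27.6   -4.14] turn [-0.01  0.    2.03]
```

Emit:
{"name": "jog_arm", "arguments": {"targets": [[[0,0,-4.17],[0,0,0],100],[[4,-3,-4.17],[0,0,0],100],[[8,-6,-4.17],[0,0,0],100],[[12,-9,-4.17],[0,0,0.3],100],[[18.33,-12.1,-4.17],[0,0,0.65],100],[[18.33,-12.1,-4.17],[0,0,0.65],100],[[18.33,-12.1,-4.17],[0,0,0.65],100],[[18.33,-12.1,-4.17],[0,0,0.65],100]]}}

```text
time: 1.1
tool_pos: [0.4388, -0.2892, 0.3067]
tool_rot: [-0.0, 0.998, 0.07, -0.0]
contact_force: [0.2, -0.7, 0.8]
gripper_width: 0.996
grasp_force: 0.0
```

Emit:
{"name": "jog_arm", "arguments": {"targets": [[[0,0,0],[0,0,0],60],[[0,0,0],[0,0,0],60]]}}

```text
time: 1.35
tool_pos: [0.4375, -0.291, 0.3065]
tool_rot: [-0.0, 0.998, 0.07, -0.001]
contact_force: [-0.6, 0.1, 0.2]
gripper_width: 0.61
grasp_force: 0.0
```

```bash
cat > look.py <<'E'
from h import *
import sys
C,im,d=grab("wrist"); n=sys.argv[1]; np.savez(n+".npz",im=im,d=d,K=C[0],R=C[1],c=C[2]); save(im,f"pics/{n}.png",1.5)
P=points(C,d); print(tool()[0].round(4))
for k in("blue","orange"):
    N,L,st,ce=cv2.connectedComponentsWithStats(masks(im)[k].astype(np.uint8))
    for i in range(1,N):
        if st[i,4]<150: continue
        p=P[L==i]; p=p[p[:,2]<.15]
        if len(p)<50: continue
        zm=np.percentile(p[:,2],92); t=p[abs(p[:,2]-zm)<.006]
        rc=cv2.minAreaRect(t[:,:2].astype(np.float32))
        print(k,ce[i].round(),st[i,4],"ztop",zm.round(4),"med",np.median(t,0).round(4),"rect",np.round(rc[0],4),np.round(rc[1],4),round(rc[2],1))
E
python3 look.py tray1; python3 -c "
from h import *
plan([.48,.18,.31],-3)"
```

```text
[ 0.4371 -0.2915  0.3065]
blue [264.  76.] 541 ztop 0.0842 med [ 0.5473 -0.2894  0.083 ] rect [ 0.5477 -0.2892] [0.0361 0.0358] 13.1
blue [ 9. 81.] 338 ztop 0.0532 med [0.4957 0.0623 0.0515] rect [0.4944 0.0622] [0.0032 0.0272] 87.0
blue [156. 150.] 843 ztop 0.0402 med [ 0.4274 -0.1555  0.039 ] rect [ 0.4253 -0.144 ] [0.0361 0.0701] 10.3
blue [251. 151.] 865 ztop 0.0401 med [ 0.4436 -0.2778  0.0389] rect [ 0.4438 -0.2896] [0.0349 0.0719] 8.2
orange [409.  32.] 332 ztop 0.0043 med [ 0.644  -0.4904  0.003 ] rect [ 0.6431 -0.4907] [0.0877 0.0079] 17.4
shift [  4.31 -18.44  -0.14] turn [-0.    0.01  1.37]
```

View pics/tray1.png

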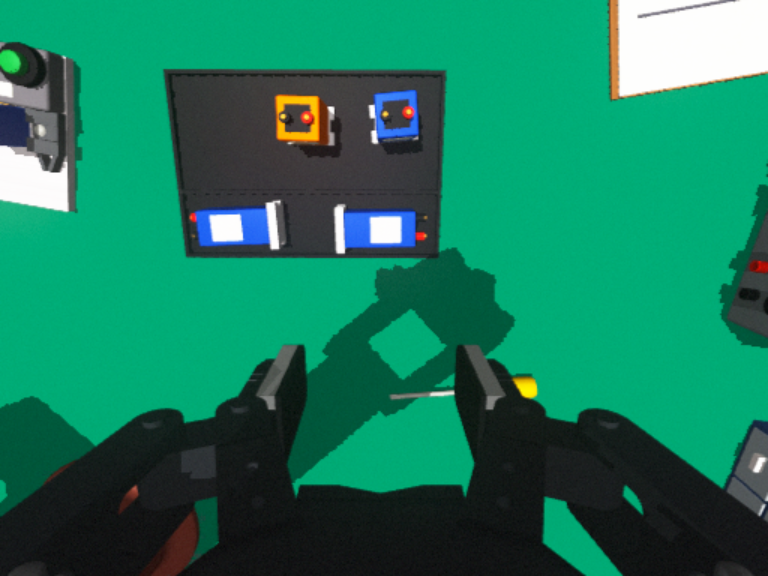

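Wrist view: the tray with its four modules is clear (upright orange (302,118) and blue (396,115), fallen ones at (238,226) and (378,228)). Now the dock.

Emit:
{"name": "jog_arm", "arguments": {"targets": [[[4.3,-18.4,-0.1],[0,0,1.37],60],[[4.3,-18.4,-0.1],[0,0,1.37],60],[[4.3,-18.4,-0.1],[0,0,1.37],60],[[4.3,-18.4,-0.1],[0,0,1.37],60],[[4.3,-18.4,-0.1],[0,0,1.37],60],[[4.3,-18.4,-0.1],[0,0,1.37],60],[[4.3,-18.4,-0.1],[0,0,1.37],60],[[4.3,-18.4,-0.1],[0,0,1.37],60]]}}

```text
time: 2.4
tool_pos: [0.4802, 0.1803, 0.3093]
tool_rot: [0.0, 1.0, -0.026, -0.0]
contact_force: [0.7, -0.1, 0.1]
gripper_width: 0.601
grasp_force: 0.0
```

```bash
python3 look.py dock1; python3 - <<'E'
from h import *
z=np.load("tray1.npz"); C=(z["K"],z["R"],z["c"]); im=z["im"]
m=(im.max(2)<75).astype(np.uint8); m[:,:105]=0; m[:,305:]=0; m[180:]=0
m=cv2.morphologyEx(m,cv2.MORPH_CLOSE,np.ones((35,35)))
L=max(cv2.findContours(m,0,1)[0],key=cv2.contourArea)
w=np.array([onplane(C,a,b,.010)[:2] for a,b in cv2.convexHull(L)[:,0]],np.float32)
print("tray",cv2.minAreaRect(w))
E
```

```text
[0.4801 0.1833 0.3091]
blue [321. 148.] 653 ztop 0.0919 med [0.4966 0.0833 0.0908] rect [0.4924 0.0809] [0.0358 0.0355] 88.2
blue [222. 150.] 426 ztop 0.092 med [0.5017 0.2195 0.0909] rect [0.4979 0.2209] [0.0353 0.0349] 86.9
blue [460. 177.] 1147 ztop 0.0396 med [ 0.4287 -0.153   0.0386] rect [ 0.426  -0.1438] [0.0367 0.073 ] 9.1
orange [502. 108.] 480 ztop 0.044 med [ 0.5309 -0.1897  0.042 ] rect [ 0.5327 -0.1896] [0.0347 0.0058] 1.4
orange [185. 144.] 208 ztop 0.0901 med [0.5029 0.2728 0.0899] rect [0.4993 0.273 ] [0.0016 0.0349] 86.7
tray ((0.490803599357605, -0.20934194326400757), (0.18509536981582642, 0.27364447712898254), 7.733251094818115)
```

View pics/dock1.png

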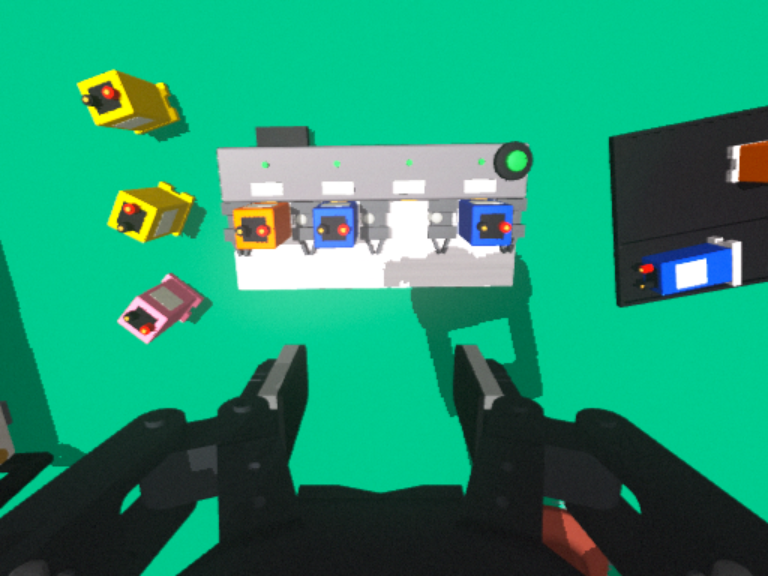

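Wrist view: bays show orange (262,230), blue (335,228), empty (408,220) and blue (487,222), with the green key at (516,160). The measured module spacing (140.1 mm) and tray size (185 x 274 mm) match the given values. Next I refine the dock yaw and plan the orange grasp.

```bash
python3 - <<'E'
from h import *
z=np.load("dock1.npz"); C=(z["K"],z["R"],z["c"]); im=z["im"].astype(int)
# front edge: lowest bright pixel per column
pts=[]
for u in range(165,338):
    col=im[150:215,u]; g=np.where((col[:,0]>110))[0]
    if len(g): pts.append(onplane(C,u,150+g.max()+.5,.012)[:2])
pts=np.array(pts); vx,vy,x0,y0=cv2.fitLine(pts.astype(np.float32),cv2.DIST_HUBER,0,.01,.01).ravel()
s=np.sign(vy); yaw=np.degrees(np.arctan2(-vx*s,vy*s)); print("front edge yaw",yaw,"y range",pts[:,1].min(),pts[:,1].max())
ax=np.array([np.cos(np.radians(-2.4)),np.sin(np.radians(-2.4))]);b1=np.array([.4979,.2209])
print("bay1 minus edge along x",(b1-[x0,y0])@ax)
m=masks(z["im"])["green"].copy(); m[:, :330]=0;m[:90]=0;m[125:]=0; print(m.sum(),"key px",np.argwhere(m).mean(0))
P=points(C,z["d"]); print("key",np.median(P[m],0))
plan([.5006,.2909,.20],-2.4)
E
```

```text
front edge yaw -1.7888377 y range 0.04470867098519998 0.3300384933074729
bay1 minus edge along x 0.07824138265986724
161 key px [106.73913043 344.00621118]
key [0.54630284 0.05068803 0.05574882]
shift [ 0.61 -4.33  4.38] turn [-0.02  0.01 -0.05]
```

Emit:
{"name": "jog_arm", "arguments": {"targets": [[[0.6,-4.3,6],[0,0,0],58],[[0.6,-4.3,6],[0,0,0],58],[[0.6,-4.3,6],[0,0,0],58],[[0.6,-4.3,6],[0,0,0],58],[[0.6,-4.3,6],[0,0,0],58]]}}

```text
time: 3.08
tool_pos: [0.5016, 0.2847, 0.1605]
tool_rot: [0.0, 1.0, -0.027, 0.001]
contact_force: [0.5, 0.2, 1.2]
gripper_width: 0.581
grasp_force: 0.0
```

```bash
python3 - <<'E'
from h import *
plan([.5006,.2908,.045],-2.2)
C,im,d=grab("wrist"); save(im,"pics/a.png",1.2)
for dz in(.012+.08,): 
  P=points(C,d); hsv=cv2.cvtColor(im,cv2.COLOR_RGB2HSV); m=(abs(P[...,2]-.092)<.006)
  N,L,st,ce=cv2.connectedComponentsWithStats(m.astype(np.uint8))
  for i in range(1,N):
    if st[i,4]>300:
      p=P[L==i]; rc=cv2.minAreaRect(p[:,:2].astype(np.float32)); print(ce[i].round(),st[i,4],np.round(rc[0],4),np.round(rc[1],4),rc[2])
E
```

```text
shift [-0.06 -0.24  4.62] turn [ 0.   -0.01 -0.11]
[490. 192.] 1598 [0.4922 0.081 ] [0.0374 0.0363] 87.35289764404297
[328. 193.] 1533 [0.4975 0.2206] [0.0362 0.0363] 87.98241424560547
[246. 194.] 1521 [0.5003 0.2906] [0.0357 0.036 ] 87.78311920166016
```

Emit:
{"name": "jog_arm", "arguments": {"targets": [[[-0.06,-0.23,1],[0,0,-0.1],58],[[-0.06,-0.23,2.8],[0,0,-0.1],58],[[-0.06,-0.23,4.6],[0,0,-0.1],58],[[-0.06,-0.23,4.6],[0,0,-0.1],58],[[-0.06,-0.23,4.6],[0,0,-0.1],0],[[-0.06,-0.23,4.6],[0,0,-0.1],0],[[-0.06,-0.23,4.6],[0,0,-0.1],0],[[-0.06,-0.23,4.6],[0,0,-0.1],0]]}}

```text
time: 4.12
tool_pos: [0.5015, 0.2922, 0.0477]
tool_rot: [-0.0, 1.0, -0.019, 0.002]
contact_force: [-0.2, -3.8, 6.8]
gripper_width: 0.401
grasp_force: 63.2
```

```bash
python3 - <<'E'
from h import *
s=state(); print(s["gripper_width"],s["grasp_force"],s["contact_force"])
plan([.5003,.2906,.046],-2.2)
E
```

```text
0.4008637017633442 63.234533071517944 [-0.18595278 -3.82874039  6.8129376 ]
shift [-0.05  0.06  0.07] turn [-0.01 -0.03  0.01]
```

Emit:
{"name": "jog_arm", "arguments": {"targets": [[[0,0,-0.05],[0,0,0],0],[[-0.4,0,-0.05],[0,0,0],0],[[-0.8,0,-0.05],[0,0,0],0],[[-1.2,0,-0.05],[0,0,0],0],[[-1.7,0,-0.05],[0,0,0],0],[[-2.4,0,-0.05],[0,0,0],0],[[-2.6,0,-0.05],[0,0,0],0],[[-2.6,0,-0.05],[0,0,0],0]]}}

```text
time: 5.12
tool_pos: [0.4346, 0.2957, 0.0476]
tool_rot: [-0.001, 1.0, -0.018, 0.001]
contact_force: [1.1, -0.4, 8.2]
gripper_width: 0.408
grasp_force: 63.4
```

```bash
python3 - <<'E'
from h import *
y=np.radians(7.73); T=lambda a,b:np.array([.4908+a*np.cos(y)-b*np.sin(y),-.2093+a*np.sin(y)+b*np.cos(y)])
for n,a,b in(("free",.045,.09),("orange",.045,0),("blue",.045,-.09)): print(n,T(a,b))
t=T(.045,.09)
plan([*t,.20],7.73); plan([*t,.0395],7.73)
E
```

```text
free [ 0.52328563 -0.11406511]
orange [ 0.53539108 -0.20324727]
blue [ 0.54749653 -0.29242943]
shift [ 4.16 16.23 -6.13] turn [-0.02 -0.02 -1.23]
shift [ 4.15 16.25  0.29] turn [-0.02 -0.02 -1.23]
```

Emit:
{"name": "jog_arm", "arguments": {"targets": [[[-0.2,0,-2],[0,0,0],0],[[-0.2,0,-4.5],[0,0,0],0],[[1,2,-6.1],[0,0,0],0],[[4.16,16.23,-6.1],[0,0,-1.2],0],[[4.16,16.23,-6.1],[0,0,-1.2],0],[[4.16,16.23,-6.1],[0,0,-1.2],0],[[4.16,16.23,-6.1],[0,0,-1.2],0],[[4.16,16.23,-6.1],[0,0,-1.2],0]]}}

```text
time: 6.12
tool_pos: [0.5105, -0.0549, 0.1961]
tool_rot: [-0.001, 0.998, 0.065, -0.001]
contact_force: [1.2, 0.5, -1.9]
gripper_width: 0.405
grasp_force: 62.3
```

Emit:
{"name": "jog_arm", "arguments": {"targets": [[[0,0,0],[0,0,0],0]]}}

```text
time: 6.25
tool_pos: [0.5107, -0.0567, 0.1961]
tool_rot: [-0.001, 0.998, 0.062, -0.001]
contact_force: [0.7, 1.5, -0.8]
gripper_width: 0.408
grasp_force: 62.3
```

```bash
python3 - <<'E'
from h import *
plan([.5233,-.1141,.041],7.73); print(state()["contact_force"])
E
```

```text
shift [0.23 2.35 6.2 ] turn [-0.01  0.02 -0.07]
[ 0.7414012   1.50334701 -0.78484638]
```

Emit:
{"name": "jog_arm", "arguments": {"targets": [[[0.23,2.35,0.5],[0,0,-0.07],0],[[0.23,2.35,2.5],[0,0,-0.07],0],[[0.23,2.35,4.5],[0,0,-0.07],0],[[0.23,2.35,5.8],[0,0,-0.07],0],[[0.23,2.35,6.15],[0,0,-0.07],0],[[0.23,2.35,6.2],[0,0,-0.07],0],[[0.23,2.35,6.2],[0,0,-0.07],0]]}}

```text
time: 7.12
tool_pos: [0.5264, -0.1118, 0.0444]
tool_rot: [0.0, 0.998, 0.07, 0.001]
contact_force: [1.0, 0.0, -0.8]
gripper_width: 0.407
grasp_force: 62.3
```

```bash
python3 - <<'E'
from h import *
plan([.5233,-.1141,.0397],7.73); print(state()["contact_force"])
E
```

```text
shift [-0.14  0.07  0.19] turn [ 0.01 -0.02  0.04]
[ 0.97142367  0.03321233 -0.794615  ]
```

Emit:
{"name": "jog_arm", "arguments": {"targets": [[[0,0,0.1],[0,0,0],0],[[0,0,0.16],[0,0,0],0],[[0,0,0.16],[0,0,0],0]]}}

```text
time: 7.5
tool_pos: [0.5258, -0.1121, 0.0397]
tool_rot: [0.0, 0.998, 0.07, 0.001]
contact_force: [-1.0, 0.5, 3.9]
gripper_width: 0.408
grasp_force: 62.9
```

Contact (3.9 N up). Release, lift, look.

Emit:
{"name": "jog_arm", "arguments": {"targets": [[[0,0,0],[0,0,0],58],[[0,0,0],[0,0,0],58],[[0,0,0],[0,0,0],58],[[0,0,-2],[0,0,0],58],[[0,0,-5],[0,0,0],58],[[-1,5,-7],[0,0,0],58],[[-1,6,-7],[0,0,0],58],[[-1,6,-7],[0,0,0],58]]}}

```text
time: 8.5
tool_pos: [0.5214, -0.2664, 0.2151]
tool_rot: [0.001, 0.998, 0.069, 0.001]
contact_force: [0.3, 0.4, 0.6]
gripper_width: 0.582
grasp_force: 0.0
```

```bash
cat > tops.py <<'E'
from h import *
import sys
def tops(zs,dz=.006,name=None,tilt=None):
    C,im,d=grab("wrist")
    if name: save(im,f"pics/{name}.png",1.2)
    P=points(C,d); out=[]
    for z in zs:
        N,L,st,ce=cv2.connectedComponentsWithStats((abs(P[...,2]-z)<dz).astype(np.uint8))
        for i in range(1,N):
            if st[i,4]>250:
                p=P[L==i]; rc=cv2.minAreaRect(p[:,:2].astype(np.float32))
                if max(rc[1])<.12: 
                    print("z",z,ce[i].round(),st[i,4],"c",np.round(rc[0],4),"size",np.round(rc[1],4),"ang",round(rc[2],1),"rgb",np.median(im[L==i],0))
if __name__=="__main__":
    tops([float(a) for a in sys.argv[2:]],name=sys.argv[1])
E
python3 tops.py t2 .084 .040; python3 - <<'E'
from h import *
plan([.5475,-.2924,.12],7.73)
E
```

```text
z 0.084 [109. 154.] 1117 c [ 0.5247 -0.1143] size [0.0355 0.0364] ang 8.1 rgb [203.  85.   0.]
z 0.084 [278. 155.] 1061 c [ 0.5477 -0.2893] size [0.0362 0.0361] ang 13.1 rgb [ 29.  66. 201.]
z 0.084 [199. 158.] 1067 c [ 0.5335 -0.2076] size [0.0356 0.0363] ang 7.6 rgb [241. 107.   0.]
z 0.04 [151. 228.] 1714 c [ 0.4284 -0.1486] size [0.0403 0.0805] ang 11.4 rgb [ 26.  78. 226.]
z 0.04 [258. 230.] 1728 c [ 0.4435 -0.2854] size [0.0467 0.0791] ang 9.3 rgb [ 19.  43. 120.]
shift [0.9  0.99 3.88] turn [ 0.04 -0.02  0.01]
```

View pics/t2.png

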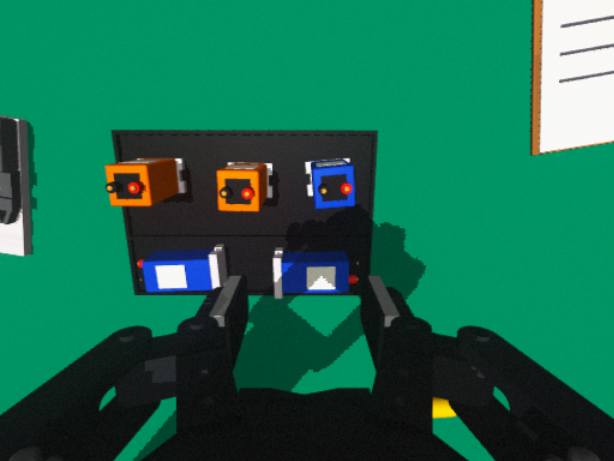

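The orange module stands at (140,185). stock_blue_a is at (333,187), turned 13°. Next: grasp stock_blue_a.

```bash
python3 - <<'E'
from h import *
plan([.5477,-.2893,.0395],13.1)
E
```

```text
shift [0.91 0.84 7.1 ] turn [ 0.05 -0.02 -0.66]
```

Emit:
{"name": "jog_arm", "arguments": {"targets": [[[0.9,0.84,1],[0,0,-0.65],58],[[0.9,0.84,3],[0,0,-0.65],58],[[0.9,0.84,5],[0,0,-0.65],58],[[0.9,0.84,6.8],[0,0,-0.65],58],[[0.9,0.84,7.05],[0,0,-0.65],58],[[0.9,0.84,7.05],[0,0,-0.65],0],[[0.9,0.84,7.05],[0,0,-0.65],0],[[0.9,0.84,7.05],[0,0,-0.65],0]]}}

```text
time: 9.55
tool_pos: [0.5462, -0.2811, 0.0372]
tool_rot: [-0.0, 0.993, 0.115, -0.0]
contact_force: [0.3, -0.4, -0.8]
gripper_width: 0.422
grasp_force: 59.1
```

Emit:
{"name": "jog_arm", "arguments": {"targets": [[[0,0,0],[0,0,0],0],[[0,0,-0.3],[0,0,0],0],[[0,0,-2],[0,0,0],0],[[0,0,-4.5],[0,0,0],0],[[0,0,-6.4],[0,0,0],0],[[0,0,-6.4],[0,0,0],0]]}}

```text
time: 10.3
tool_pos: [0.5493, -0.2834, 0.2048]
tool_rot: [0.004, 0.993, 0.115, 0.005]
contact_force: [0.8, -0.3, -1.3]
gripper_width: 0.422
grasp_force: 59.3
```

```bash
cat >> h.py <<'E'
def D(a,b):
    """dock x,y (m) to world"""
    y=np.radians(-2.2); return np.array([.4964+a*np.cos(y)-b*np.sin(y),.1857+a*np.sin(y)+b*np.cos(y)])
E
python3 - <<'E'
from h import *
print(D(0,.105),D(0,-.035),D(0,.035))
plan([*D(-.060,.105),.20],-2.2)
E
```

```text
[0.50043072 0.29062261] [0.49505643 0.1507258 ] [0.49774357 0.2206742 ]
shift [ 1.030e+00 -2.344e+01 -1.000e-02] turn [ 0.06 -0.07  1.93]
```

Emit:
{"name": "jog_arm", "arguments": {"targets": [[[1,-23.4,0],[0,0,1.9],0],[[1,-23.4,0],[0,0,1.9],0],[[1,-23.4,0],[0,0,1.9],0],[[1,-23.4,0],[0,0,1.9],0],[[1,-23.4,0],[0,0,1.9],0],[[1,-23.4,0],[0,0,1.9],0],[[1,-23.4,0],[0,0,1.9],0],[[1,-23.4,0],[0,0,1.9],0]]}}

```text
time: 11.3
tool_pos: [0.4516, 0.2113, 0.1962]
tool_rot: [0.0, 1.0, -0.017, -0.001]
contact_force: [0.5, 0.1, -1.5]
gripper_width: 0.422
grasp_force: 59.5
```

Emit:
{"name": "jog_arm", "arguments": {"targets": [[[0,0,0],[0,0,0],0],[[0,0,0],[0,0,0],0],[[0,0,0],[0,0,0],0]]}}

```text
time: 11.68
tool_pos: [0.4531, 0.2084, 0.1967]
tool_rot: [0.0, 1.0, -0.018, -0.0]
contact_force: [-0.7, -1.0, -1.5]
gripper_width: 0.421
grasp_force: 59.6
```

```bash
python3 tops.py d3 .092; python3 - <<'E'
from h import *
plan([*D(-.058,.105),.07],-2.2)
E
```

```text
z 0.092 [238. 137.] 1334 c [0.4974 0.2208] size [0.0356 0.035 ] ang 88.0 rgb [ 57.  85. 210.]
z 0.092 [387. 137.] 1366 c [0.4925 0.0813] size [0.0362 0.035 ] ang 87.9 rgb [ 30.  68. 193.]
shift [-0.55 -3.36  5.08] turn [0.   0.   0.01]
```

View pics/d3.png

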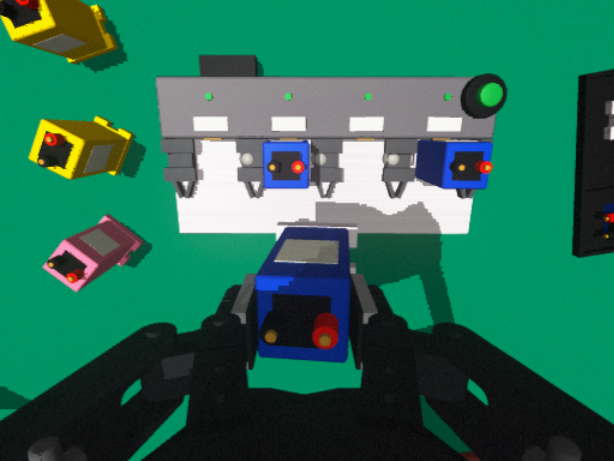

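The held blue module is seen square in the grip (303,295), and bay 0 is empty at (180,160). Moving above the set-down spot of bay 0.

Emit:
{"name": "jog_arm", "arguments": {"targets": [[[-0.55,-3.36,0.5],[0,0,0],0],[[-0.55,-3.36,1.5],[0,0,0],0],[[-0.55,-3.36,3],[0,0,0],0],[[-0.55,-3.36,4.5],[0,0,0],0],[[-0.55,-3.36,5],[0,0,0],0],[[-0.55,-3.36,5],[0,0,0],0],[[-0.55,-3.36,5],[0,0,0],0]]}}

```text
time: 12.6
tool_pos: [0.4437, 0.2944, 0.0744]
tool_rot: [-0.001, 1.0, -0.018, 0.002]
contact_force: [0.3, 0.0, -1.5]
gripper_width: 0.421
grasp_force: 59.9
```

```bash
python3 - <<'E'
from h import *
from tops import tops
p,_=tool(); print(p)
tops([p[2]+.0445],dz=.005)
plan([*D(-.058,.105),.0485],-2.2); plan([*D(0.0,.105),.0485],-2.2)
E
```

```text
[0.44371872 0.29438293 0.07436259]
z 0.11886258610175651 [240. 254.] 3478 c [0.4439 0.301 ] size [0.0493 0.0365] ang 87.6 rgb [18. 34. 90.]
z 0.11886258610175651 [301. 252.] 424 c [0.4455 0.2755] size [0.0167 0.0235] ang 50.5 rgb [19. 24. 27.]
shift [-0.05  0.07  1.04] turn [-0.01 -0.02  0.02]
shift [2.27 0.08 1.05] turn [-0.01 -0.02  0.02]
```

Emit:
{"name": "jog_arm", "arguments": {"targets": [[[0,0,0.6],[0,0,0],0],[[0,0,1.1],[0,0,0],0],[[0,0,1.1],[0,0,0],0],[[0,0,1.1],[0,0,0],0]]}}

```text
time: 13.15
tool_pos: [0.4416, 0.294, 0.0439]
tool_rot: [0.0, 1.0, -0.017, -0.001]
contact_force: [-0.6, 0.6, -2.0]
gripper_width: 0.42
grasp_force: 58.7
```

Emit:
{"name": "jog_arm", "arguments": {"targets": [[[0.4,0,0],[0,0,0],0],[[0.8,0,0],[0,0,0],0],[[1.2,0,0],[0,0,0],0],[[1.5,0,0],[0,0,0],0],[[1.5,0,0],[0,0,0],0]]}}

```text
time: 13.78
tool_pos: [0.4808, 0.2935, 0.0451]
tool_rot: [-0.001, 1.0, -0.017, 0.001]
contact_force: [0.4, 4.5, -2.7]
gripper_width: 0.408
grasp_force: 59.8
```

Emit:
{"name": "jog_arm", "arguments": {"targets": [[[0.3,0,0],[0,0,0],0],[[0.6,0,0],[0,0,0],0],[[0.85,0,0],[0,0,0],0],[[0.92,0,0],[0,0,0],0],[[0.92,0,0],[0,0,0],0]]}}

```text
time: 14.4
tool_pos: [0.5034, 0.2925, 0.0449]
tool_rot: [-0.001, 1.0, -0.017, 0.001]
contact_force: [0.5, 5.7, -4.3]
gripper_width: 0.409
grasp_force: 59.9
```

```bash
python3 - <<'E'
from h import *
from tops import tops
s=state();print({k:np.round(s[k],4) for k in s if 'joint' not in k})
tops([.092])
E
```

```text
{'time': np.float64(14.4), 'tool_pos': array([0.5034, 0.2925, 0.0449]), 'tool_rot': array([-7.000e-04,  9.999e-01, -1.720e-02,  1.000e-03]), 'contact_force': array([ 0.5415,  5.7122, -4.3069]), 'ft_torque': array([ 1.2089, -0.3254,  0.0903]), 'grasp_force': np.float64(59.8899), 'gripper_width': np.float64(0.4095)}
z 0.092 [ 20. 228.] 397 c [0.5235 0.398 ] size [0.0095 0.0098] ang 73.8 rgb [233.  36.   3.]
z 0.092 [254. 259.] 5671 c [0.5031 0.2922] size [0.0622 0.0365] ang 86.8 rgb [16. 34. 89.]
z 0.092 [409. 256.] 3733 c [0.4981 0.2207] size [0.0365 0.0357] ang 88.0 rgb [21. 31. 83.]
z 0.092 [  9. 260.] 349 c [0.507  0.4077] size [0.0087 0.01  ] ang 57.7 rgb [49. 43. 25.]
```

Emit:
{"name": "jog_arm", "arguments": {"targets": [[[0,-0.04,0.04],[0,0,0],0],[[0.06,-0.04,0.04],[0,0,0],0],[[0.06,-0.04,0.04],[0,0,0],0]]}}

```text
time: 14.82
tool_pos: [0.5043, 0.2927, 0.044]
tool_rot: [0.0, 1.0, -0.017, 0.0]
contact_force: [0.2, 1.4, -1.4]
gripper_width: 0.413
grasp_force: 60.9
```

Emit:
{"name": "jog_arm", "arguments": {"targets": [[[0.06,0,0],[0,0,0],0],[[0.06,0,0],[0,0,0],0]]}}

```text
time: 15.08
tool_pos: [0.5048, 0.2927, 0.0437]
tool_rot: [0.0, 1.0, -0.017, -0.001]
contact_force: [-3.5, 1.2, 2.5]
gripper_width: 0.411
grasp_force: 61.2
```

Emit:
{"name": "jog_arm", "arguments": {"targets": [[[0.05,0,-0.02],[0,0,0],0],[[0.05,0,-0.02],[0,0,0],0]]}}

```text
time: 15.32
tool_pos: [0.505, 0.2927, 0.0438]
tool_rot: [0.0, 1.0, -0.017, -0.002]
contact_force: [-6.7, 1.3, 3.3]
gripper_width: 0.408
grasp_force: 61.1
```

At the stop (force rising, no motion). Release, rise and verify.

Emit:
{"name": "jog_arm", "arguments": {"targets": [[[-0.05,0,0],[0,0,0],0],[[-0.05,0,0],[0,0,0],58],[[-0.05,0,0],[0,0,0],58],[[-0.05,0,0],[0,0,0],58],[[-0.05,0,-2],[0,0,0],58],[[-0.05,0,-4.5],[0,0,0],58],[[-0.05,0,-4.5],[0,0,0],58],[[-0.05,0,-4.5],[0,0,0],58]]}}

```text
time: 16.32
tool_pos: [0.5058, 0.2928, 0.157]
tool_rot: [-0.0, 1.0, -0.017, 0.0]
contact_force: [-0.0, -0.8, 0.2]
gripper_width: 0.578
grasp_force: 0.0
```

```bash
python3 tops.py d4 .092; python3 - <<'E'
from h import *
y=np.radians(7.73); T=lambda a,b:np.array([.4908+a*np.cos(y)-b*np.sin(y),-.2093+a*np.sin(y)+b*np.cos(y)])
plan([*(T(-.057,0)-[.07,0]),.30],7.73)
E
```

```text
z 0.092 [256. 200.] 1563 c [0.5002 0.2905] size [0.036 0.036] ang 88.1 rgb [ 34.  48. 122.]
z 0.092 [338. 200.] 1560 c [0.4977 0.2208] size [0.0361 0.0359] ang 87.8 rgb [ 29.  41. 115.]
z 0.092 [495. 202.] 1154 c [0.493  0.0863] size [0.0277 0.0354] ang 89.8 rgb [ 18.   52.  163.5]
shift [-4.93 20.57 -5.75] turn [ 0.01  0.01 -1.21]
```

Bay 0 reads the same as the home position measured earlier. Next, the fallen modules.

```bash
python3 - <<'E'
from h import *
print(np.round(state()["joint_pos"],3))
plan([.43,-.15,.26],97.7)
E
```

```text
[ 0.398 -0.007  1.76  -0.     1.391  2.003]
shift [-2.39 17.8  -4.16] turn [-0.000e+00  1.000e-02 -1.246e+01]
```

Emit:
{"name": "jog_arm", "arguments": {"targets": [[[0,0,-2],[0,0,0],58],[[-2.4,17.8,-4.1],[0,0,-12.4],65],[[-2.4,17.8,-4.1],[0,0,-12.4],65],[[-2.4,17.8,-4.1],[0,0,-12.4],65],[[-2.4,17.8,-4.1],[0,0,-12.4],65],[[-2.4,17.8,-4.1],[0,0,-12.4],65],[[-2.4,17.8,-4.1],[0,0,-12.4],65],[[-2.4,17.8,-4.1],[0,0,-12.4],65]]}}

```text
time: 17.38
tool_pos: [0.4408, -0.0895, 0.2499]
tool_rot: [-0.001, 0.843, 0.538, -0.001]
contact_force: [0.7, 0.7, -0.7]
gripper_width: 0.652
grasp_force: 0.0
```

```bash
python3 - <<'E'
from h import *
plan([.43,-.20,.26],97.7)
plan([.43,-.20,.26],97.7,-45)
E
```

```text
shift [-4.19  1.47 -0.41] turn [-0.02 -0.   -4.08]
shift [-4.19  1.47 -0.41] turn [-1.62 -5.47 -3.86]
```

Emit:
{"name": "jog_arm", "arguments": {"targets": [[[-6.5,1.8,-1],[0,0,-1.3],65],[[-6.5,1.8,-1],[0,0,-2.6],65],[[-6.5,1.8,-1],[0,0,-4.08],65],[[-6.5,1.8,-1],[0,0,-4.08],65],[[-6.5,1.8,-1],[0,0,-4.08],65],[[-6.5,1.8,-1],[0,0,-4.08],65],[[-6.5,1.8,-1],[0,0,-4.08],65]]}}

```text
time: 18.25
tool_pos: [0.4136, -0.2534, 0.2764]
tool_rot: [-0.0, 0.66, 0.751, 0.0]
contact_force: [0.8, 0.3, 0.0]
gripper_width: 0.651
grasp_force: 0.0
```

```bash
python3 tops.py t5 .084 .040; python3 - <<'E'
from h import *
plan([.43,-.15,.15],97.7,-45)
E
```

```text
z 0.084 [364.  59.] 973 c [ 0.5246 -0.1134] size [0.0364 0.0357] ang 8.7 rgb [255. 195.   0.]
z 0.084 [353. 141.] 785 c [ 0.533  -0.2069] size [0.0362 0.0356] ang 7.3 rgb [255. 177.   0.]
z 0.04 [273.  82.] 1826 c [ 0.4274 -0.1476] size [0.0456 0.0801] ang 8.0 rgb [108. 200. 255.]
z 0.04 [271. 183.] 1405 c [ 0.4441 -0.2846] size [0.0452 0.0799] ang 9.5 rgb [ 72. 162. 255.]
shift [4.02 1.19 5.07] turn [-0.02 -5.63 -0.03]
```

View pics/t5.png

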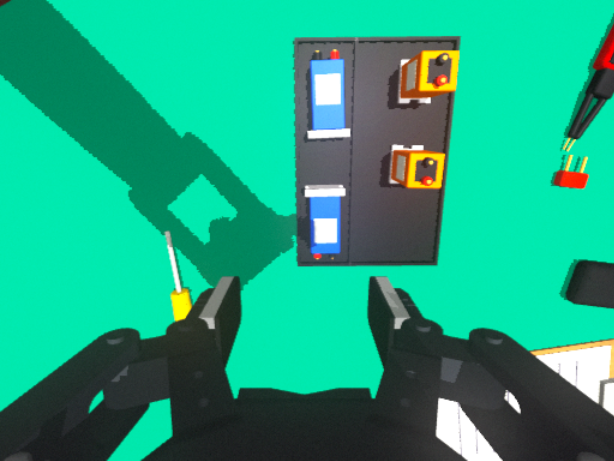

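Fallen b is centred at (328,92) and c at (325,222), both where expected. Tilting over b.

Emit:
{"name": "jog_arm", "arguments": {"targets": [[[4,0.5,3.5],[0,-1.2,0],65],[[4,0.5,3.5],[0,-2.4,0],65],[[4,0.5,3.5],[0,-3.6,0],65],[[4,0.5,3.5],[0,-4.8,0],65],[[4,0.5,3.5],[0,-5.63,0],65],[[4,0.5,3.5],[0,-5.63,0],65],[[4,0.5,3.5],[0,-5.63,0],65],[[4,0.5,3.5],[0,-5.63,0],65]]}}

```text
time: 19.3
tool_pos: [0.4136, -0.1542, 0.1908]
tool_rot: [0.288, 0.611, 0.693, -0.252]
contact_force: [-0.9, 0.2, 0.1]
gripper_width: 0.648
grasp_force: 0.0
```

```bash
python3 - <<'E'
from h import *
print(tool()[0],np.round(state()["joint_pos"],2),tool()[1][:,2].round(3))
plan([.426,-.1497,.08],98,-45);plan([.426,-.1497,.022],98,-45)
E
python3 tops.py t6 .040
```

```text
[ 0.41360341 -0.15421652  0.19079406] [-0.04 -0.48  2.24 -0.8   1.32  0.02] [ 0.091 -0.701 -0.707]
shift [3.22 0.5  3.05] turn [-0.05  0.   -0.07]
shift [4.86 0.5  4.69] turn [-0.05  0.   -0.07]
z 0.04 [268.  51.] 3843 c [ 0.4272 -0.1475] size [0.0457 0.0821] ang 8.5 rgb [ 40. 113. 190.]
z 0.04 [397.  20.] 711 c [ 0.5146 -0.1054] size [0.0489 0.0252] ang 52.4 rgb [250. 117.   0.]
z 0.04 [357. 110.] 397 c [ 0.5237 -0.1984] size [0.0486 0.0253] ang 49.2 rgb [250. 118.   0.]
z 0.04 [263. 151.] 1216 c [ 0.4441 -0.2847] size [0.0446 0.0821] ang 10.2 rgb [133.  175.5 253. ]
```

Emit:
{"name": "jog_arm", "arguments": {"targets": [[[1.6,0.5,1.5],[0,0,-0.07],65],[[3.2,0.5,3.05],[0,0,-0.07],65],[[3.2,0.5,3.05],[0,0,-0.07],65],[[3.2,0.5,3.05],[0,0,-0.07],65]]}}

```text
time: 19.85
tool_pos: [0.4264, -0.15, 0.0813]
tool_rot: [0.288, 0.607, 0.696, -0.254]
contact_force: [0.8, 0.4, 0.9]
gripper_width: 0.647
grasp_force: 0.0
```

```bash
python3 - <<'E'
from h import *
plan([.426,-.1497,.0225],98,-45)
E
```

```text
shift [ 1.68 -0.01  1.65] turn [-0.05  0.01 -0.  ]
```

Emit:
{"name": "jog_arm", "arguments": {"targets": [[[0.8,0,0.8],[0,0,0],65],[[1.4,0,1.4],[0,0,0],65],[[1.66,0,1.66],[0,0,0],65],[[1.66,0,1.66],[0,0,0],65],[[1.66,0,1.66],[0,0,0],65]]}}

```text
time: 20.48
tool_pos: [0.4261, -0.1496, 0.0221]
tool_rot: [0.288, 0.607, 0.696, -0.253]
contact_force: [0.6, -0.1, 0.4]
gripper_width: 0.646
grasp_force: 0.0
```

Emit:
{"name": "jog_arm", "arguments": {"targets": [[[0,0,0],[0,0,0],0],[[0,0,0],[0,0,0],0],[[0,0,0],[0,0,0],0],[[0,0,0],[0,0,0],0]]}}

```text
time: 20.98
tool_pos: [0.4257, -0.1495, 0.0217]
tool_rot: [0.287, 0.606, 0.696, -0.254]
contact_force: [-1.5, 3.3, 4.9]
gripper_width: 0.389
grasp_force: 58.8
```

Emit:
{"name": "jog_arm", "arguments": {"targets": [[[-0.5,0,-0.5],[0,0,0],0],[[-1.5,0,-1.5],[0,0,0],0],[[-3,0,-3],[0,0,0],0],[[-4.2,0,-4.2],[0,0,0],0],[[-4.2,0,-4.2],[0,0,0],0],[[-4.2,0,-4.2],[0,0,0],0]]}}

```text
time: 21.72
tool_pos: [0.425, -0.149, 0.1676]
tool_rot: [0.286, 0.607, 0.697, -0.254]
contact_force: [-0.6, 0.2, -2.6]
gripper_width: 0.387
grasp_force: 59.7
```

Emit:
{"name": "jog_arm", "arguments": {"targets": [[[0,0,0],[0,1.3,0],0],[[0,0,0],[0,2.6,0],0],[[0,0,0],[0,3.9,0],0],[[0,0,0],[0,5.2,0],0],[[0,0,0],[0,6.5,0],0],[[0,0,0],[0,7.8,0],0],[[0,0,0],[0,9.1,0],0],[[0,0,0],[0,9.1,0],0]]}}

```text
time: 22.72
tool_pos: [0.424, -0.1502, 0.1646]
tool_rot: [-0.187, 0.641, 0.729, 0.155]
contact_force: [0.4, 1.5, -2.8]
gripper_width: 0.387
grasp_force: 60.0
```

```bash
python3 tops.py t7 .184; python3 - <<'E'
from h import *
print(tool()[0],np.round(state()["joint_pos"],2),state()["grasp_force"])
plan([.42,-.135,.15],98,45)
E
```

```text
z 0.184 [253. 246.] 500 c [ 0.425 -0.164] size [0.0356 0.0128] ang 24.0 rgb [219. 218. 202.]
[ 0.42443463 -0.14933194  0.16582031] [-0.72 -0.11  1.9   0.31  1.73 -0.86] 59.953309153206646
shift [ 0.23 -0.09  0.84] turn [-0.04  2.14 -0.09]
```

View pics/t7.png

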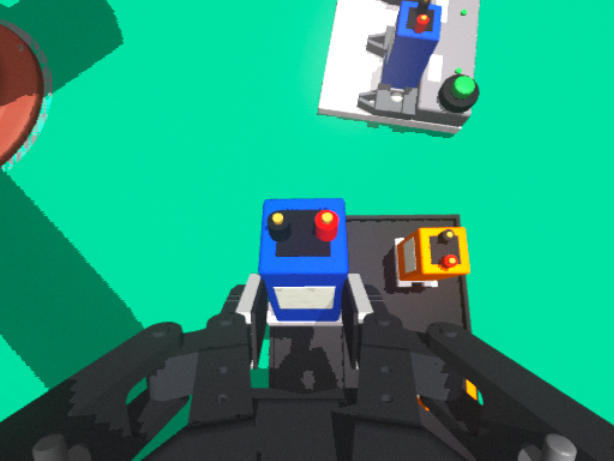

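The module is held and turning upright (top at (302,230)). Finishing the turn, then checking the level.

Emit:
{"name": "jog_arm", "arguments": {"targets": [[[0,0,0],[0,1.1,0],0],[[0,0,0],[0,2.14,0],0],[[0,0,0],[0,2.14,0],0],[[0,0,0],[0,2.14,0],0]]}}

```text
time: 23.28
tool_pos: [0.4258, -0.1483, 0.1691]
tool_rot: [-0.289, 0.609, 0.696, 0.248]
contact_force: [1.4, -0.2, -1.2]
gripper_width: 0.385
grasp_force: 60.0
```

```bash
cat > held.py <<'E'
from h import *
# fit faces of the blue blob near the tool (smoothed normals), clustered into top / front
C,im,d=grab("wrist"); P=points(C,d); p,r=tool()
m=(masks(im)["blue"])&(np.linalg.norm(P-p,axis=-1)<.10)
dx=np.zeros_like(P);dy=np.zeros_like(P); dx[:,3:-3]=P[:,6:]-P[:,:-6]; dy[3:-3]=P[6:]-P[:-6]
n=np.cross(dy,dx); n/=np.linalg.norm(n,axis=-1,keepdims=True)+1e-12
u=r[:,0]*0+np.array([np.cos(np.radians(98)),np.sin(np.radians(98)),0])
m=cv2.erode(m.astype(np.uint8),np.ones((5,5)))>0
up=m&(abs(n[...,2])>.8); 
print(m.sum(),up.sum())
for nm,q in(("top",up),("side",m&(abs(n[...,2])<.5))):
    if q.sum()<50: continue
    pts=P[q]; c=np.median(pts,0); k=np.linalg.norm(pts-c,axis=1)<.03; _,_,V=np.linalg.svd(pts[k]-pts[k].mean(0)); v=V[2]*np.sign(V[2][2] if nm=="top" else 1)
    print(nm,"centre",c.round(4),"normal",v.round(3),"lean along u deg",np.degrees(np.arcsin(v@u)).round(1),"across",np.degrees(np.arcsin(v@[u[1],-u[0],0])).round(1))
E
python3 held.py;python3 - <<'E'
from h import *
print(tool()[0],tool()[1][:,2].round(3))
E
```

```text
2322 1116
top centre [ 0.4261 -0.16    0.2093] normal [-0.029  0.018  0.999] lean along u deg 1.2 across -1.5
side centre [ 0.4287 -0.1663  0.2009] normal [-0.092  0.98  -0.174] lean along u deg 79.6 across 2.6
[ 0.42590301 -0.14840062  0.16951672] [-0.101  0.696 -0.711]
```

```bash
python3 - <<'E'
from h import *
plan([.4225,-.137,.065],98,45);plan([.4225,-.137,.0445],98,45)
E
```

```text
shift [-2.61 -0.05  3.3 ] turn [-0.02  0.04 -0.04]
shift [-3.18 -0.04  3.89] turn [-0.02  0.04 -0.04]
```

Emit:
{"name": "jog_arm", "arguments": {"targets": [[[-1.3,0,1.6],[0,0.1,0],0],[[-2.6,0,3.3],[0,0.1,0],0],[[-2.9,0,3.6],[0,0.1,0],0],[[-3.1,0,3.8],[0,0.1,0],0],[[-3.1,0,3.8],[0,0.1,0],0],[[-3.1,0,3.8],[0,0.1,0],0]]}}

```text
time: 24.08
tool_pos: [0.4244, -0.1384, 0.0484]
tool_rot: [-0.293, 0.607, 0.694, 0.253]
contact_force: [0.9, -0.1, -1.8]
gripper_width: 0.386
grasp_force: 60.1
```

Emit:
{"name": "jog_arm", "arguments": {"targets": [[[-0.05,0,0.05],[0,0,0],0],[[-0.1,0,0.1],[0,0,0],0],[[-0.1,0,0.1],[0,0,0],0]]}}

```text
time: 24.45
tool_pos: [0.4235, -0.1376, 0.0436]
tool_rot: [-0.294, 0.607, 0.693, 0.253]
contact_force: [0.5, -0.2, 0.5]
gripper_width: 0.384
grasp_force: 60.2
```

Emit:
{"name": "jog_arm", "arguments": {"targets": [[[-0.04,0,0.04],[0,0,0],0],[[-0.04,0,0.04],[0,0,0],0]]}}

```text
time: 24.7
tool_pos: [0.4239, -0.1378, 0.0433]
tool_rot: [-0.294, 0.607, 0.694, 0.253]
contact_force: [0.1, -2.4, 6.1]
gripper_width: 0.385
grasp_force: 60.4
```

Emit:
{"name": "jog_arm", "arguments": {"targets": [[[0,0,0],[0,0,0],62],[[0,0,0],[0,0,0],62],[[0,0,0],[0,0,0],62],[[0,0,-1.5],[0,0,0],62],[[0,0,-4],[0,0,0],62],[[2,0,-6],[0,0,0],62],[[5,0,-7],[0,0,0],62],[[5,0,-7],[0,0,0],62]]}}

```text
time: 25.7
tool_pos: [0.4305, -0.1748, 0.257]
tool_rot: [-0.292, 0.607, 0.695, 0.253]
contact_force: [0.7, 0.1, 0.0]
gripper_width: 0.623
grasp_force: 0.0
```

Emit:
{"name": "jog_arm", "arguments": {"targets": [[[0,0,0],[0,-1.3,0],62],[[0,0,0],[0,-2.6,0],62],[[0,0,0],[0,-3.9,0],62],[[0,0,0],[0,-5.2,0],62],[[0,0,0],[0,-5.7,0],62],[[0,0,0],[0,-5.7,0],62],[[0,0,0],[0,-5.7,0],62]]}}

```text
time: 26.58
tool_pos: [0.4295, -0.1747, 0.2525]
tool_rot: [-0.004, 0.658, 0.753, -0.002]
contact_force: [-0.9, 0.0, 0.3]
gripper_width: 0.624
grasp_force: 0.0
```

```bash
python3 tops.py t8 .084 .040; python3 - <<'E'
from h import *
print(tool()[0])
plan([.4235,-.1377,.15],98)
E
```

```text
z 0.084 [344. 128.] 916 c [ 0.5245 -0.113 ] size [0.0363 0.0347] ang 7.9 rgb [255. 197.   0.]
z 0.084 [256. 138.] 891 c [ 0.4258 -0.1378] size [0.0359 0.0353] ang 8.2 rgb [ 77. 139. 255.]
z 0.084 [334. 206.] 761 c [ 0.533  -0.2068] size [0.0361 0.0363] ang 7.4 rgb [255. 178.   0.]
z 0.04 [254. 239.] 1353 c [ 0.4428 -0.2843] size [0.0448 0.0792] ang 8.3 rgb [ 66. 150. 255.]
[ 0.42953646 -0.17497642  0.25261755]
shift [ 1.5  -0.    4.11] turn [-0.06 -0.02 -0.03]
```

View pics/t8.png

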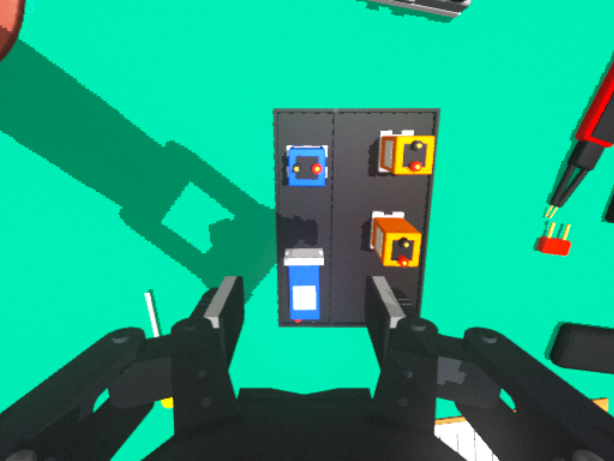

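b stands at (307,165). Grasping it from above.

```bash
python3 - <<'E'
from h import *
plan([.424,-.137,.038],98.2)
E
```

```text
shift [1.51 0.06 8.59] turn [-0.06 -0.02 -0.06]
```

Emit:
{"name": "jog_arm", "arguments": {"targets": [[[1.5,0.06,1],[-0.06,0,-0.05],60],[[1.5,0.06,3],[-0.06,0,-0.05],60],[[1.5,0.06,5],[-0.06,0,-0.05],60],[[1.5,0.06,7],[-0.06,0,-0.05],60],[[1.5,0.06,8.3],[-0.06,0,-0.05],60],[[1.5,0.06,8.58],[-0.06,0,-0.05],60],[[1.5,0.06,8.58],[-0.06,0,-0.05],60]]}}

```text
time: 27.5
tool_pos: [0.4249, -0.1377, 0.0394]
tool_rot: [-0.0, 0.655, 0.755, 0.001]
contact_force: [0.5, 0.3, 0.3]
gripper_width: 0.6
grasp_force: 0.0
```

Emit:
{"name": "jog_arm", "arguments": {"targets": [[[0,0,0],[0,0,0],0],[[0,0,0],[0,0,0],0],[[0,0,0],[0,0,0],0],[[0,0,0],[0,0,0],0]]}}

```text
time: 28.0
tool_pos: [0.4263, -0.1381, 0.0413]
tool_rot: [0.002, 0.655, 0.756, 0.001]
contact_force: [-0.9, -0.4, 6.7]
gripper_width: 0.411
grasp_force: 60.6
```

Emit:
{"name": "jog_arm", "arguments": {"targets": [[[0,0,-0.5],[0,0,0],0],[[0,0,-2],[0,0,0],0],[[0,0,-4.5],[0,0,0],0],[[0,0,-6.4],[0,0,0],0],[[0,0,-6.4],[0,0,0],0],[[0,0,-6.4],[0,0,0],0]]}}

```text
time: 28.75
tool_pos: [0.4238, -0.137, 0.1981]
tool_rot: [-0.001, 0.655, 0.756, 0.001]
contact_force: [0.7, 0.0, -1.9]
gripper_width: 0.406
grasp_force: 60.2
```

```bash
python3 - <<'E'
from h import *
print(state()["grasp_force"]);
t=D(-.060,-.035)+[.0012,.0017]
plan([*t,.20],-2.2)
E
```

```text
60.244656801223755
shift [11.48  2.15 -0.05] turn [-1.000e-02 -1.000e-02  1.255e+01]
```

Emit:
{"name": "jog_arm", "arguments": {"targets": [[[11.5,2.15,0],[0,0,1.3],0],[[11.5,2.15,0],[0,0,2.6],0],[[11.5,2.15,0],[0,0,3.9],0],[[11.5,2.15,0],[0,0,5.2],0],[[11.5,2.15,0],[0,0,6.5],0],[[11.5,2.15,0],[0,0,7.8],0],[[11.5,2.15,0],[0,0,9.1],0],[[11.5,2.15,0],[0,0,10.4],0]]}}

```text
time: 29.75
tool_pos: [0.4349, 0.1551, 0.1963]
tool_rot: [-0.001, 0.983, 0.182, -0.002]
contact_force: [0.2, -0.5, -1.5]
gripper_width: 0.404
grasp_force: 60.3
```

```bash
python3 - <<'E'
from h import *
t=D(-.060,-.035)+[.0012,.0017]
plan([*t,.08],-2.2)
E
```

```text
shift [0.07 0.05 4.65] turn [-0.01  0.03  2.89]
```

Emit:
{"name": "jog_arm", "arguments": {"targets": [[[0,0.05,0],[0,0,1.3],0],[[0,0.05,0],[0,0,2.6],0],[[0,0.05,1.5],[0,0,2.9],0],[[0,0.05,3.5],[0,0,2.9],0],[[0,0.05,4.6],[0,0,2.9],0],[[0,0.05,4.6],[0,0,2.9],0],[[0,0.05,4.6],[0,0,2.9],0],[[0,0.05,4.6],[0,0,2.9],0]]}}

```text
time: 30.75
tool_pos: [0.4386, 0.154, 0.0862]
tool_rot: [-0.001, 1.0, -0.017, 0.002]
contact_force: [0.4, 0.5, -2.1]
gripper_width: 0.401
grasp_force: 60.3
```

```bash
python3 - <<'E'
from h import *
from tops import tops
p,_=tool(); print(p,tool()[1][:,0])
tops([p[2]+.0425],dz=.005)
t=D(-.060,-.035)+[.0012,.0017]
plan([*t,.0495],-2.2)
E
```

```text
[0.43855557 0.15403789 0.0862154 ] [ 0.99938537 -0.03483969  0.00388267]
z 0.1287154049508615 [253. 252.] 4916 c [0.4387 0.1536] size [0.0621 0.0366] ang 88.4 rgb [17. 34. 93.]
shift [-0.1  -0.02  1.47] turn [-0.02 -0.03  0.03]
```

Emit:
{"name": "jog_arm", "arguments": {"targets": [[[-0.1,0,0.8],[0,0,0],0],[[-0.1,0,1.46],[0,0,0],0],[[-0.1,0,1.46],[0,0,0],0],[[-0.1,0,1.46],[0,0,0],0]]}}

```text
time: 31.3
tool_pos: [0.4358, 0.1542, 0.0487]
tool_rot: [-0.001, 1.0, -0.017, 0.001]
contact_force: [0.5, -0.1, 0.3]
gripper_width: 0.407
grasp_force: 61.8
```

Emit:
{"name": "jog_arm", "arguments": {"targets": [[[0.4,0,0],[0,0,0],0],[[0.8,0,0],[0,0,0],0],[[1.2,0,0],[0,0,0],0],[[1.5,0,0],[0,0,0],0],[[1.5,0,0],[0,0,0],0]]}}

```text
time: 31.92
tool_pos: [0.4735, 0.1523, 0.0486]
tool_rot: [-0.0, 1.0, -0.018, 0.001]
contact_force: [-1.8, -1.6, 6.2]
gripper_width: 0.405
grasp_force: 62.5
```

Emit:
{"name": "jog_arm", "arguments": {"targets": [[[0,0,-0.05],[0,0,0],0],[[0.3,0,-0.05],[0,0,0],0],[[0.6,0,-0.05],[0,0,0],0],[[0.85,0,-0.05],[0,0,0],0],[[0.85,0,-0.05],[0,0,0],0]]}}

```text
time: 32.55
tool_pos: [0.4942, 0.1514, 0.0489]
tool_rot: [-0.0, 1.0, -0.017, 0.001]
contact_force: [0.3, -2.3, -2.7]
gripper_width: 0.407
grasp_force: 61.5
```

Emit:
{"name": "jog_arm", "arguments": {"targets": [[[0.06,0,0],[0,0,0],0],[[0.06,0,0],[0,0,0],0]]}}

```text
time: 32.8
tool_pos: [0.4948, 0.1515, 0.0489]
tool_rot: [-0.0, 1.0, -0.017, 0.0]
contact_force: [-0.8, -3.0, -3.6]
gripper_width: 0.405
grasp_force: 61.4
```

Emit:
{"name": "jog_arm", "arguments": {"targets": [[[0.06,0,0],[0,0,0],0],[[0.06,0,0],[0,0,0],0]]}}

```text
time: 33.05
tool_pos: [0.4958, 0.1515, 0.0489]
tool_rot: [-0.0, 1.0, -0.017, -0.0]
contact_force: [-2.2, -3.7, -1.2]
gripper_width: 0.407
grasp_force: 61.5
```

Emit:
{"name": "jog_arm", "arguments": {"targets": [[[0.06,0,0],[0,0,0],0],[[0.06,0,0],[0,0,0],0]]}}

```text
time: 33.3
tool_pos: [0.4961, 0.1514, 0.0488]
tool_rot: [-0.0, 1.0, -0.017, -0.002]
contact_force: [-6.4, -4.2, 2.2]
gripper_width: 0.404
grasp_force: 61.9
```

Emit:
{"name": "jog_arm", "arguments": {"targets": [[[0.06,0,0],[0,0,0],0],[[0.06,0,0],[0,0,0],0]]}}

```text
time: 33.55
tool_pos: [0.4964, 0.1515, 0.0489]
tool_rot: [-0.0, 1.0, -0.017, -0.004]
contact_force: [-11.7, -3.9, 6.3]
gripper_width: 0.406
grasp_force: 62.4
```

```bash
python3 tops.py d9 .092
```

```text
z 0.092 [253. 253.] 5209 c [0.4968 0.151 ] size [0.0623 0.0368] ang 88.3 rgb [ 42.  72. 166.]
z 0.092 [108. 250.] 3795 c [0.4977 0.2202] size [0.0366 0.0362] ang 88.2 rgb [ 60.  78. 185.]
z 0.092 [402. 251.] 3745 c [0.4924 0.0806] size [0.0372 0.0361] ang 87.9 rgb [ 30.  63. 169.]
z 0.092 [  5. 269.] 586 c [0.4981 0.2724] size [0.005  0.0342] ang 80.6 rgb [ 46.  72. 134.]
```

Emit:
{"name": "jog_arm", "arguments": {"targets": [[[-0.1,0,0],[0,0,0],0],[[-0.1,0,0],[0,0,0],58],[[-0.1,0,0],[0,0,0],58],[[-0.1,0,0],[0,0,0],58],[[-0.1,0,-2],[0,0,0],58],[[-0.1,0,-4.5],[0,0,0],58],[[-0.1,0,-4.5],[0,0,0],58],[[-0.1,0,-4.5],[0,0,0],58]]}}

```text
time: 34.6
tool_pos: [0.4972, 0.1518, 0.162]
tool_rot: [-0.001, 1.0, -0.017, 0.001]
contact_force: [0.1, 0.8, -1.1]
gripper_width: 0.579
grasp_force: 0.0
```

```bash
python3 tops.py d10 .092; python3 - <<'E'
from h import *
print(D(0,-.035))
plan([.43,-.23,.28],97.7)
E
```

```text
z 0.092 [ 93. 194.] 1597 c [0.4998 0.29  ] size [0.0365 0.0363] ang 88.0 rgb [ 57.  96. 228.]
z 0.092 [174. 194.] 1526 c [0.4974 0.2203] size [0.0362 0.036 ] ang 88.3 rgb [ 77.  114.5 238. ]
z 0.092 [254. 193.] 1488 c [0.4958 0.1509] size [0.0359 0.0356] ang 88.8 rgb [ 64.  78. 177.]
z 0.092 [335. 195.] 1511 c [0.4919 0.0809] size [0.036  0.0367] ang 87.7 rgb [ 35.  61. 166.]
[0.49505643 0.1507258 ]
shift [-2.12 15.34 -4.8 ] turn [-1.000e-02 -1.000e-02 -1.246e+01]
```

Bay 2 matches the bay line to about 1 mm (the stop play). Now stand c upright.

Emit:
{"name": "jog_arm", "arguments": {"targets": [[[0,0,-2],[0,0,0],58],[[-2,15.3,-4.8],[0,0,-1.3],65],[[-2,15.3,-4.8],[0,0,-2.6],65],[[-2,15.3,-4.8],[0,0,-3.9],65],[[-2,15.3,-4.8],[0,0,-5.2],65],[[-2,15.3,-4.8],[0,0,-6.5],65],[[-2,15.3,-4.8],[0,0,-7.8],65],[[-2,15.3,-4.8],[0,0,-9.1],65]]}}

```text
time: 35.65
tool_pos: [0.4342, -0.2231, 0.2778]
tool_rot: [-0.002, 0.848, 0.53, 0.0]
contact_force: [1.3, 0.4, -0.6]
gripper_width: 0.651
grasp_force: 0.0
```

```bash
python3 - <<'E'
from h import *
plan([.43,-.30,.25],98)
E
```

```text
shift [-2.84  1.2   1.1 ] turn [-0.01 -0.03 -4.24]
```

Emit:
{"name": "jog_arm", "arguments": {"targets": [[[-2.8,1.2,0.5],[0,0,-1.3],65],[[-2.8,1.2,0.5],[0,0,-2.6],65],[[-2.8,1.2,0.5],[0,0,-3.9],65],[[-2.8,1.2,0.5],[0,0,-4.24],65],[[-2.8,1.2,0.5],[0,0,-4.24],65],[[-2.8,1.2,0.5],[0,0,-4.24],65]]}}

```text
time: 36.4
tool_pos: [0.431, -0.2976, 0.266]
tool_rot: [-0.001, 0.658, 0.753, 0.001]
contact_force: [0.3, -0.2, 0.2]
gripper_width: 0.65
grasp_force: 0.0
```

```bash
python3 tops.py t11 .084 .040; python3 - <<'E'
from h import *
print(tool()[0]); plan([.44,-.29,.16],98,45)
E
```

```text
z 0.084 [362.  15.] 969 c [ 0.525  -0.1169] size [0.0366 0.0291] ang 7.8 rgb [249. 145.   0.]
z 0.084 [350. 103.] 917 c [ 0.5328 -0.207 ] size [0.036  0.0357] ang 7.3 rgb [255. 191.   0.]
z 0.04 [263. 152.] 1584 c [ 0.4431 -0.2847] size [0.0452 0.0791] ang 8.9 rgb [ 88. 176. 255.]
[ 0.43108321 -0.29766762  0.2663482 ]
shift [0.25 0.39 4.25] turn [ 0.02  5.61 -0.04]
```

Emit:
{"name": "jog_arm", "arguments": {"targets": [[[0.3,0.4,2.5],[0,1.2,0],65],[[0.3,0.4,2.5],[0,2.4,0],65],[[0.3,0.4,2.5],[0,3.6,0],65],[[0.3,0.4,2.5],[0,4.8,0],65],[[0.3,0.4,2.5],[0,5.61,0],65],[[0.3,0.4,2.5],[0,5.61,0],65],[[0.3,0.4,2.5],[0,5.61,0],65]]}}

```text
time: 37.33
tool_pos: [0.4404, -0.2889, 0.2052]
tool_rot: [-0.287, 0.608, 0.696, 0.252]
contact_force: [0.2, 0.6, 0.9]
gripper_width: 0.647
grasp_force: 0.0
```

```bash
python3 - <<'E'
from h import *
print(tool()[0],np.round(state()["joint_pos"],2))
plan([.4408,-.2809,.08],98.5,45)
E
```

```text
[ 0.44044272 -0.28890459  0.20515655] [-0.93  0.26  1.54  0.39  2.03 -1.01]
shift [-3.31  0.05  3.77] turn [ 0.08  0.02 -0.06]
```

Emit:
{"name": "jog_arm", "arguments": {"targets": [[[-1.6,0.05,1.9],[0,0,-0.06],65],[[-3.3,0.05,3.75],[0,0,-0.06],65],[[-3.3,0.05,3.75],[0,0,-0.06],65],[[-3.3,0.05,3.75],[0,0,-0.06],65],[[-3.3,0.05,3.75],[0,0,-0.06],65]]}}

```text
time: 37.95
tool_pos: [0.4422, -0.2829, 0.0837]
tool_rot: [-0.283, 0.605, 0.7, 0.253]
contact_force: [-0.3, 0.5, -0.2]
gripper_width: 0.646
grasp_force: 0.0
```

```bash
python3 - <<'E'
from h import *
plan([.4408,-.2809,.0225],98.5,45)
E
```

```text
shift [-1.66 -0.07  1.8 ] turn [0.1  0.05 0.01]
```

Emit:
{"name": "jog_arm", "arguments": {"targets": [[[-0.8,-0.05,0.8],[0,0,0],65],[[-1.4,-0.05,1.5],[0,0,0],65],[[-1.65,-0.05,1.78],[0,0,0],65],[[-1.65,-0.05,1.78],[0,0,0],65],[[-1.65,-0.05,1.78],[0,0,0],65]]}}

```text
time: 38.58
tool_pos: [0.44, -0.2795, 0.0203]
tool_rot: [-0.286, 0.605, 0.699, 0.253]
contact_force: [0.3, 0.2, 0.1]
gripper_width: 0.65
grasp_force: 0.0
```

Emit:
{"name": "jog_arm", "arguments": {"targets": [[[0,0,0],[0,0,0],0],[[0,0,0],[0,0,0],0],[[0,0,0],[0,0,0],0],[[0,0,0],[0,0,0],0]]}}

```text
time: 39.08
tool_pos: [0.4402, -0.2799, 0.0206]
tool_rot: [-0.285, 0.605, 0.699, 0.254]
contact_force: [1.6, -2.7, 5.4]
gripper_width: 0.391
grasp_force: 59.5
```

Emit:
{"name": "jog_arm", "arguments": {"targets": [[[0.5,0,-0.5],[0,0,0],0],[[1.5,0,-1.5],[0,0,0],0],[[3,0,-3],[0,0,0],0],[[4.2,0,-4.2],[0,0,0],0],[[4.2,0,-4.2],[0,0,0],0],[[4.2,0,-4.2],[0,0,0],0]]}}

```text
time: 39.83
tool_pos: [0.4378, -0.2784, 0.1668]
tool_rot: [-0.287, 0.605, 0.698, 0.253]
contact_force: [-0.8, 0.2, -3.6]
gripper_width: 0.391
grasp_force: 59.8
```

Emit:
{"name": "jog_arm", "arguments": {"targets": [[[0,0,0],[0,-1.3,0],0],[[0,0,0],[0,-2.6,0],0],[[0,0,0],[0,-3.9,0],0],[[0,0,0],[0,-5.2,0],0],[[0,0,0],[0,-6.5,0],0],[[0,0,0],[0,-7.8,0],0],[[0,0,0],[0,-9.1,0],0],[[0,0,0],[0,-9.1,0],0]]}}

```text
time: 40.83
tool_pos: [0.4357, -0.2751, 0.1621]
tool_rot: [0.179, 0.636, 0.734, -0.155]
contact_force: [-0.4, -0.5, -3.0]
gripper_width: 0.391
grasp_force: 60.2
```

```bash
python3 - <<'E'
from h import *
print(tool()[0],np.round(state()["joint_pos"],2),state()["grasp_force"])
plan([.44,-.28,.17],98.5,-45)
E
```

```text
[ 0.43574605 -0.27506735  0.16212198] [-0.49 -0.36  2.12 -0.42  1.13 -0.5 ] 60.18248677253723
shift [-0.34  0.14 -0.18] turn [-0.02 -2.2  -0.03]
```

Emit:
{"name": "jog_arm", "arguments": {"targets": [[[0,0,0],[0,-1.1,0],0],[[0,0,0],[0,-2.2,0],0],[[0,0,0],[0,-2.2,0],0],[[0,0,0],[0,-2.2,0],0]]}}

```text
time: 41.32
tool_pos: [0.4385, -0.2797, 0.1681]
tool_rot: [0.292, 0.607, 0.695, -0.25]
contact_force: [0.1, 0.2, -1.4]
gripper_width: 0.394
grasp_force: 60.2
```

```bash
python3 held.py;python3 - <<'E'
from h import *
print(tool()[0],tool()[1][:,2].round(3),np.round(state()["joint_pos"],2))
plan([.442,-.28,.06],98.2,-45);plan([.442,-.28,.042],98.2,-45)
E
```

```text
3663 202
top centre [ 0.4351 -0.2619  0.2117] normal [-0.136  0.967  0.216] lean along u deg 77.5 across 0.0
side centre [ 0.4358 -0.2607  0.1657] normal [-0.132  0.991  0.014] lean along u deg 89.1 across 0.4
[ 0.43875702 -0.28009865  0.16886767] [ 0.103 -0.704 -0.703] [-0.34 -0.38  2.21 -0.82  1.04 -0.14]
shift [3.09 0.09 3.07] turn [ 0.01  0.04 -0.07]
shift [3.6  0.09 3.58] turn [ 0.01  0.04 -0.07]
```

The side face is vertical within 1°. Lowering.

Emit:
{"name": "jog_arm", "arguments": {"targets": [[[1.5,0.09,1.5],[0,0,0],0],[[3.05,0.09,3.05],[0,0,0],0],[[3.4,0.09,3.4],[0,0,0],0],[[3.55,0.09,3.55],[0,0,0],0],[[3.55,0.09,3.55],[0,0,0],0],[[3.55,0.09,3.55],[0,0,0],0]]}}

```text
time: 42.12
tool_pos: [0.4434, -0.2802, 0.0451]
tool_rot: [0.296, 0.606, 0.695, -0.25]
contact_force: [-0.4, -1.0, -1.4]
gripper_width: 0.387
grasp_force: 60.5
```

Emit:
{"name": "jog_arm", "arguments": {"targets": [[[0.04,0,0.04],[0,0,0],0],[[0.04,0,0.04],[0,0,0],0]]}}

```text
time: 42.38
tool_pos: [0.442, -0.2796, 0.0417]
tool_rot: [0.294, 0.606, 0.695, -0.251]
contact_force: [-0.5, -0.1, -2.1]
gripper_width: 0.391
grasp_force: 60.5
```

Emit:
{"name": "jog_arm", "arguments": {"targets": [[[0.05,0,0.05],[0,0,0],0],[[0.05,0,0.05],[0,0,0],0]]}}

```text
time: 42.62
tool_pos: [0.4419, -0.2795, 0.0394]
tool_rot: [0.294, 0.606, 0.695, -0.251]
contact_force: [1.3, 0.6, -1.0]
gripper_width: 0.386
grasp_force: 60.5
```

Emit:
{"name": "jog_arm", "arguments": {"targets": [[[0.04,0,0.04],[0,0,0],0],[[0.04,0,0.04],[0,0,0],0]]}}

```text
time: 42.88
tool_pos: [0.4425, -0.2801, 0.0394]
tool_rot: [0.295, 0.606, 0.695, -0.251]
contact_force: [-1.4, 3.8, 4.7]
gripper_width: 0.39
grasp_force: 61.2
```

Contact. Release and back out along the tool, then level and look.

Emit:
{"name": "jog_arm", "arguments": {"targets": [[[0,0,0],[0,0,0],62],[[0,0,0],[0,0,0],62],[[0,0,0],[0,0,0],62],[[0,0,-1.5],[0,0,0],62],[[0,0,-4],[0,0,0],62],[[-2,0,-6],[0,0,0],62],[[-5,0,-7],[0,0,0],62],[[-5,0,-7],[0,0,0],62]]}}

```text
time: 43.88
tool_pos: [0.4365, -0.2441, 0.2555]
tool_rot: [0.297, 0.607, 0.694, -0.249]
contact_force: [0.4, 0.3, -0.7]
gripper_width: 0.624
grasp_force: 0.0
```

Emit:
{"name": "jog_arm", "arguments": {"targets": [[[0,0,0],[0,1.3,0],62],[[0,0,0],[0,2.6,0],62],[[0,0,0],[0,3.9,0],62],[[0,0,0],[0,5.2,0],62],[[0,0,0],[0,5.7,0],62],[[0,0,0],[0,5.7,0],62]]}}

```text
time: 44.62
tool_pos: [0.4347, -0.2444, 0.2493]
tool_rot: [0.001, 0.657, 0.754, 0.003]
contact_force: [-0.2, 0.4, 0.8]
gripper_width: 0.622
grasp_force: 0.0
```

```bash
python3 - <<'E'
from h import *
C,im,d=grab("top"); save(im[150:290,130:430],"pics/top12.png",2.5)
print(tool()[0]); t=D(.055,-.134); print(t)
plan([.5463,.0505,.15],-2.2)
E
```

```text
[ 0.4347487  -0.24360297  0.24928547]
[0.54621549 0.04968744]
shift [11.02  6.02  4.04] turn [ 0.02 -0.05 12.52]
```

View pics/top12.png

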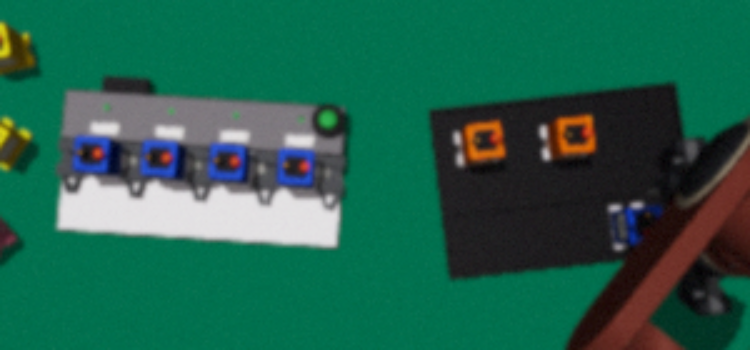

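The dock holds four blue modules, both oranges stand in the tray, and c appears upright at (640,225). Next, the start key.

Emit:
{"name": "jog_arm", "arguments": {"targets": [[[11,6,3],[0,0,1],0],[[11,6,3],[0,0,2],0],[[11,6,3],[0,0,3],0],[[11,6,3],[0,0,4],0],[[11,6,3],[0,0,4],0],[[11,6,3],[0,0,4],0],[[11,6,3],[0,0,4],0],[[11,6,3],[0,0,4],0]]}}

```text
time: 45.68
tool_pos: [0.5457, 0.0495, 0.1773]
tool_rot: [0.001, 0.839, 0.544, 0.004]
contact_force: [0.1, -0.7, 0.1]
gripper_width: 0.002
grasp_force: 0.0
```

```bash
python3 - <<'E'
from h import *
C,im,d=grab("top"); save(im[150:290,280:430],"pics/top13.png",4)
P=points(C,d); m=(abs(P[...,2]-.084)<.008); m[:,:300]=False;m[:180]=False;m[260:]=False
N,L,st,ce=cv2.connectedComponentsWithStats(m.astype(np.uint8))
for i in range(1,N):
    if st[i,4]>40: print(ce[i].round(),st[i,4],np.median(P[L==i],0).round(4),np.median(im[L==i],0))
r=tool()[1]; print(tool()[0], np.degrees(np.arctan2(r[1,0],r[0,0])))
plan([.5473,.0516,.075],66)
E
```

```text
[360. 204.] 182 [ 0.5301 -0.2079  0.0826] [182.5  85.   18. ]
[324. 206.] 186 [ 0.5212 -0.1147  0.0831] [181.   87.5  23. ]
[388. 240.] 184 [ 0.4407 -0.2761  0.0831] [ 26.   51.  146.5]
[0.54575917 0.0491666  0.17734547] 65.92090359048044
shift [ 0.09 -0.01  4.09] turn [ 0.04 -0.04 -0.01]
```

View pics/top13.png

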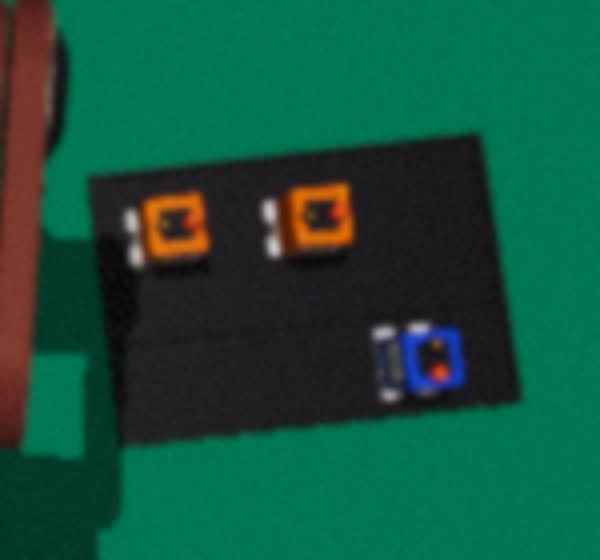

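All three tray modules are upright (tops at 83 mm). Pressing the key.

Emit:
{"name": "jog_arm", "arguments": {"targets": [[[0.1,0,2],[0,0,0],0],[[0.1,0,4],[0,0,0],0],[[0.1,0,4.4],[0,0,0],0],[[0.1,0,4.4],[0,0,0],0],[[0.1,0,4.4],[0,0,0],0]]}}

```text
time: 46.35
tool_pos: [0.5496, 0.0526, 0.0696]
tool_rot: [0.002, 0.839, 0.544, 0.006]
contact_force: [0.5, 0.7, 0.1]
gripper_width: 0.002
grasp_force: 0.0
```

Emit:
{"name": "jog_arm", "arguments": {"targets": [[[0,0,0.2],[0,0,0],0],[[0,0,0.4],[0,0,0],0],[[0,0,0.5],[0,0,0],0],[[0,0,0.5],[0,0,0],0]]}}

```text
time: 46.85
tool_pos: [0.5473, 0.0531, 0.0538]
tool_rot: [0.0, 0.839, 0.545, 0.004]
contact_force: [0.0, 0.7, 0.3]
gripper_width: -0.001
grasp_force: 0.0
```

Emit:
{"name": "jog_arm", "arguments": {"targets": [[[0,0,0.1],[0,0,0],0],[[0,0,0.1],[0,0,0],0],[[0,0,0.1],[0,0,0],0]]}}

```text
time: 47.22
tool_pos: [0.5477, 0.0531, 0.0517]
tool_rot: [0.0, 0.839, 0.545, 0.004]
contact_force: [0.2, 0.4, 0.6]
gripper_width: -0.0
grasp_force: 0.0
```

Emit:
{"name": "jog_arm", "arguments": {"targets": [[[0,0,0.1],[0,0,0],0],[[0,0,0.1],[0,0,0],0]]}}

```text
time: 47.48
tool_pos: [0.5475, 0.0531, 0.0489]
tool_rot: [0.0, 0.839, 0.545, 0.004]
contact_force: [0.9, 0.5, -0.3]
gripper_width: -0.0
grasp_force: 0.0
```

Emit:
{"name": "jog_arm", "arguments": {"targets": [[[0,0,0.08],[0,0,0],0],[[0,0,0.08],[0,0,0],0]]}}

```text
time: 47.72
tool_pos: [0.5475, 0.0531, 0.047]
tool_rot: [0.0, 0.839, 0.545, 0.004]
contact_force: [-0.1, -0.5, 0.4]
gripper_width: 0.001
grasp_force: 0.0
```

Emit:
{"name": "jog_arm", "arguments": {"targets": [[[0,0,0.06],[0,0,0],0],[[0,0,0.06],[0,0,0],0]]}}

```text
time: 47.98
tool_pos: [0.5476, 0.0531, 0.0455]
tool_rot: [0.0, 0.839, 0.545, 0.004]
contact_force: [0.6, -0.4, -0.4]
gripper_width: 0.0
grasp_force: 0.0
```

```bash
python3 - <<'E'
from h import *
C,im,d=grab("wrist"); save(im[150:,120:400],"pics/k.png",2)
z=np.load("dock1.npz"); C=(z["K"],z["R"],z["c"]); P=points(C,z["d"])
for u,v in((344,106),(344,107),(344,104),(348,107),(340,107)): print(P[v,u].round(4))
C,im,d=grab("scene"); m=masks(im)["green"]; P=points(C,d)
q=m&(P[...,2]>.03)&(P[...,0]>.4)&(P[...,0]<.65)&(abs(P[...,1]-.05)<.05); print(q.sum(), np.median(P[q],0) if q.any() else "")
E
```

```text
[0.5472 0.0507 0.0557]
[0.5459 0.0508 0.0562]
[0.5499 0.0509 0.0561]
[0.5456 0.0452 0.0559]
[0.5462 0.0564 0.0565]
0
```

View pics/k.png

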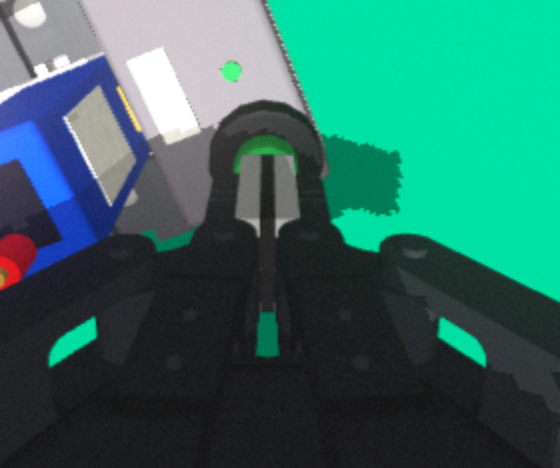

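The shut fingertips stand over the green key (265,155). Checking how high the visible key rim is now.

```bash
python3 - <<'E'
from h import *
C,im,d=grab("wrist"); P=points(C,d); p,r=tool(); print(p)
hsv=cv2.cvtColor(im,cv2.COLOR_RGB2HSV).astype(int)
reg=np.zeros(d.shape,bool); reg[213:240,233:272]=True
q=reg&(hsv[...,0]>45)&(hsv[...,0]<75)&(hsv[...,1]>120)
print(q.sum(),P[q].min(0),np.median(P[q],0),P[q].max(0), np.median(im[q],0))
f=np.zeros(d.shape,bool); f[228:235,243:266]=True
print("fingertip pts",np.median(P[f],0)); print(P[200:250:4,253].round(4))
E
```

```text
[0.54774162 0.05310511 0.04573436]
246 [0.53571196 0.04779121 0.04635077] [0.5492868  0.05761147 0.0536237 ] [0.57438009 0.11507843 0.21285405] [ 41. 112.  55.]
fingertip pts [0.55221462 0.06256682 0.07914747]
[[0.5533 0.0658 0.038 ]
 [0.5531 0.0655 0.0451]
 [0.5523 0.0636 0.0465]
 [0.5513 0.0614 0.047 ]
 [0.5503 0.0591 0.047 ]
 [0.5499 0.0583 0.0514]
 [0.5495 0.0574 0.0553]
 [0.5518 0.0629 0.0757]
 [0.5518 0.0628 0.0806]
 [0.5519 0.0631 0.0861]
 [0.5518 0.063  0.0902]
 [0.5518 0.0631 0.0946]
 [0.5514 0.0621 0.0963]]
```

```bash
python3 - <<'E'
from h import *
C,im,d=grab("scene"); a=proj(C,[.5473,.0516,.056]); b=proj(C,tool()[0]); print(a,b)
u,v=a.astype(int); save(im[v-60:v+35,u-65:u+65],"pics/k2.png",6)
E
```

```text
[241.908072   191.14561181] [242.46066983 193.86382444]
```

View pics/k2.png

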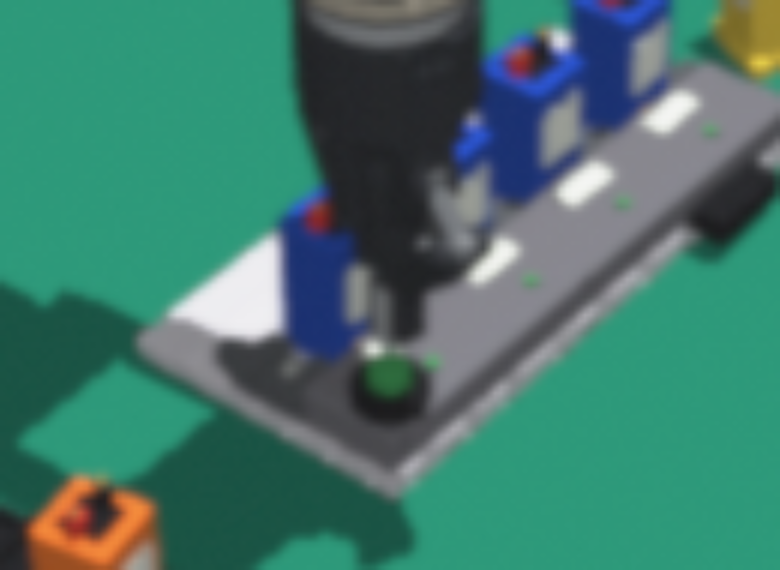

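The fingertips are still above the key, and at this yaw the finger knuckles point at the bay 3 module. I'll rise, turn the hand so they point along the dock, and press from there.

Emit:
{"name": "jog_arm", "arguments": {"targets": [[[0,0,-2],[0,0,0],0],[[0,0,-3],[0,0,1.3],0],[[0,0,-3],[0,0,2.6],0],[[0,0,-3],[0,0,3.9],0],[[0,0,-3],[0,0,5.2],0],[[0,0,-3],[0,0,6.5],0],[[0,0,-3],[0,0,7.8],0],[[0,0,-3],[0,0,9.1],0]]}}

```text
time: 49.18
tool_pos: [0.5472, 0.0528, 0.1208]
tool_rot: [-0.002, 0.998, -0.062, 0.003]
contact_force: [-1.1, 0.1, 0.3]
gripper_width: -0.0
grasp_force: 0.0
```

Emit:
{"name": "jog_arm", "arguments": {"targets": [[[0,0,0],[0,0,0],0],[[0,0,0],[0,0,0],0]]}}

```text
time: 49.42
tool_pos: [0.5472, 0.0528, 0.1207]
tool_rot: [-0.002, 0.998, -0.058, 0.003]
contact_force: [-0.2, -0.7, 0.5]
gripper_width: -0.003
grasp_force: 0.0
```

```bash
python3 - <<'E'
from h import *
C,im,d=grab("wrist"); P=points(C,d); p,r=tool(); print(p)
hsv=cv2.cvtColor(im,cv2.COLOR_RGB2HSV).astype(int)
q=(hsv[...,0]>45)&(hsv[...,0]<75)&(hsv[...,1]>120)&(abs(P[...,2]-.056)<.006)&(np.linalg.norm(P[...,:2]-[.547,.051],axis=-1)<.03)
print("key",q.sum(),P[q].min(0),P[q].max(0),np.median(P[q],0))
# finger points: lowest part near tool axis
Q=(P-p)@r; f=(abs(Q[...,0])<.02)&(abs(Q[...,1])<.02)&(Q[...,2]>-.06)&(Q[...,2]<.02); print("fingers",f.sum(), "tool z range",np.percentile(Q[f][:,2],[90,99,100]).round(4),"x",np.percentile(Q[f][:,0],[1,50,99]).round(4),"y",np.percentile(Q[f][:,1],[1,50,99]).round(4))
plan([.5475,.0522,.055],-7)
E
```

```text
[0.5471804  0.05281787 0.12072638]
key 425 [0.53684329 0.03966955 0.05009672] [0.55580173 0.05914832 0.05783367] [0.54694251 0.04945456 0.05579976]
fingers 1521 tool z range [-0.0331 -0.0287 -0.0274] x [0.0063 0.0107 0.0115] y [-0.0128  0.0007  0.0137]
shift [-0.    0.04  2.63] turn [-0.03 -0.05  0.04]
```

Emit:
{"name": "jog_arm", "arguments": {"targets": [[[0.16,0.06,1],[0,0,0],0],[[0.16,0.06,2.5],[0,0,0],0],[[0.16,0.06,3],[0,0,0],0],[[0.16,0.06,3],[0,0,0],0],[[0.16,0.06,3],[0,0,0],0]]}}

```text
time: 50.1
tool_pos: [0.5527, 0.0511, 0.0474]
tool_rot: [-0.002, 0.998, -0.059, 0.005]
contact_force: [0.1, -0.3, 0.6]
gripper_width: 0.0
grasp_force: 0.0
```

Emit:
{"name": "jog_arm", "arguments": {"targets": [[[0,0,0.1],[0,0,0],0],[[0,0,0.15],[0,0,0],0],[[0,0,0.15],[0,0,0],0]]}}

```text
time: 50.48
tool_pos: [0.5516, 0.0512, 0.0422]
tool_rot: [-0.002, 0.998, -0.059, 0.003]
contact_force: [0.2, 0.6, -0.1]
gripper_width: 0.001
grasp_force: 0.0
```

Emit:
{"name": "jog_arm", "arguments": {"targets": [[[0,0,0.1],[0,0,0],0],[[0,0,0.1],[0,0,0],0]]}}

```text
time: 50.72
tool_pos: [0.5513, 0.0511, 0.0392]
tool_rot: [-0.002, 0.998, -0.059, 0.003]
contact_force: [-0.0, 0.8, -1.1]
gripper_width: -0.0
grasp_force: 0.0
```

Emit:
{"name": "jog_arm", "arguments": {"targets": [[[0,0,0.1],[0,0,0],0],[[0,0,0.1],[0,0,0],0]]}}

```text
time: 50.98
tool_pos: [0.5513, 0.0512, 0.0366]
tool_rot: [-0.002, 0.998, -0.059, 0.003]
contact_force: [0.3, 0.6, 0.2]
gripper_width: 0.002
grasp_force: 0.0
```

Emit:
{"name": "jog_arm", "arguments": {"targets": [[[0,0,0.15],[0,0,0],0],[[0,0,0.15],[0,0,0],0]]}}

```text
time: 51.22
tool_pos: [0.5512, 0.0512, 0.0327]
tool_rot: [-0.002, 0.998, -0.059, 0.003]
contact_force: [0.1, -0.1, 0.2]
gripper_width: -0.0
grasp_force: 0.0
```

Emit:
{"name": "jog_arm", "arguments": {"targets": [[[0,0,0.12],[0,0,0],0],[[0,0,0.12],[0,0,0],0]]}}

```text
time: 51.48
tool_pos: [0.5518, 0.0512, 0.0304]
tool_rot: [-0.002, 0.998, -0.059, 0.003]
contact_force: [-0.3, 0.1, 2.5]
gripper_width: 0.001
grasp_force: 1.0
```

```bash
python3 - <<'E'
from h import *
C,im,d=grab("wrist"); P=points(C,d); p,r=tool(); print(p,state()["contact_force"].round(1) if hasattr(state()["contact_force"],"round") else state()["contact_force"])
hsv=cv2.cvtColor(im,cv2.COLOR_RGB2HSV).astype(int)
q=(hsv[...,0]>45)&(hsv[...,0]<75)&(hsv[...,1]>120)&(P[...,2]>.042)&(P[...,2]<.06)&(np.linalg.norm(P[...,:2]-[.547,.051],axis=-1)<.025)
print("key",q.sum(),P[q].min(0),P[q].max(0),np.median(P[q],0))
print(P[180:250:4,253].round(4))
E
```

```text
[0.55176747 0.05119055 0.03044921] [-0.8 -0.6  1.2]
key 1 [0.55241737 0.04243572 0.04830254] [0.55241737 0.04243572 0.04830254] [0.55241737 0.04243572 0.04830254]
[[ 5.736e-01  4.860e-02  8.000e-04]
 [ 5.705e-01  4.900e-02 -2.000e-04]
 [ 5.673e-01  4.940e-02 -1.200e-03]
 [ 5.645e-01  4.970e-02 -1.000e-03]
 [ 5.629e-01  4.990e-02  3.500e-03]
 [ 5.621e-01  4.990e-02  1.060e-02]
 [ 5.625e-01  4.980e-02  2.050e-02]
 [ 5.628e-01  4.970e-02  2.950e-02]
 [ 5.636e-01  4.960e-02  3.910e-02]
 [ 5.633e-01  4.960e-02  4.500e-02]
 [ 5.620e-01  4.970e-02  4.770e-02]
 [ 5.592e-01  5.000e-02  4.670e-02]
 [ 5.627e-01  4.950e-02  6.100e-02]
 [ 5.624e-01  4.950e-02  6.530e-02]
 [ 5.624e-01  4.950e-02  7.000e-02]
 [ 5.623e-01  4.950e-02  7.430e-02]
 [ 5.626e-01  4.940e-02  7.910e-02]
 [ 5.624e-01  4.940e-02  8.270e-02]]
```

Contact begins (2.5 N). Press the remaining 5 mm with a little over.

Emit:
{"name": "jog_arm", "arguments": {"targets": [[[0,0,0.1],[0,0,0],0],[[0,0,0.1],[0,0,0],0]]}}

```text
time: 51.78
tool_pos: [0.5519, 0.0512, 0.0279]
tool_rot: [-0.002, 0.998, -0.059, 0.004]
contact_force: [-0.8, 0.1, 3.3]
gripper_width: 0.004
grasp_force: 1.7
```

Emit:
{"name": "jog_arm", "arguments": {"targets": [[[0,0,0.1],[0,0,0],0],[[0,0,0.1],[0,0,0],0]]}}

```text
time: 52.02
tool_pos: [0.552, 0.0512, 0.0269]
tool_rot: [-0.002, 0.998, -0.059, 0.003]
contact_force: [-5.0, -0.9, 11.5]
gripper_width: -0.001
grasp_force: 6.0
```

Emit:
{"name": "jog_arm", "arguments": {"targets": [[[0,0,0.06],[0,0,0],0],[[0,0,0.06],[0,0,0],0]]}}

```text
time: 52.28
tool_pos: [0.5521, 0.0512, 0.0267]
tool_rot: [-0.002, 0.998, -0.059, 0.003]
contact_force: [-8.9, -0.2, 19.3]
gripper_width: 0.005
grasp_force: 9.6
```

Bottomed out (stiff at about 5 mm travel, 19 N). Rise, retreat, check everything.

Emit:
{"name": "jog_arm", "arguments": {"targets": [[[0,0,-0.5],[0,0,0],0],[[0,0,-3],[0,0,0],0],[[0,0,-6],[0,0,0],0],[[-2,0,-8],[0,0,0],0],[[-4,0,-9],[0,0,0],0],[[-4,0,-9],[0,0,0],0],[[-4,0,-9],[0,0,0],0],[[-4,0,-9],[0,0,0],0]]}}

```text
time: 53.28
tool_pos: [0.4507, 0.062, 0.246]
tool_rot: [-0.002, 0.998, -0.059, 0.002]
contact_force: [-0.4, 0.6, -0.1]
gripper_width: -0.001
grasp_force: 0.0
```

```bash
python3 tops.py d14 .092 .084; python3 - <<'E'
from h import *
print(tool()[0])
C,im,d=grab("top"); P=points(C,d); print("tall things (standing tops) seen by top camera:")
m=(abs(P[...,2]-.086)<.012)&(P[...,0]>.38)&(P[...,0]<.6)&(abs(P[...,1])<.36)
N,L,st,ce=cv2.connectedComponentsWithStats(m.astype(np.uint8))
for i in range(1,N):
    if st[i,4]>60: print(st[i,4],np.median(P[L==i],0).round(3),np.median(im[L==i],0))
E
```

```text
z 0.092 [233. 138.] 959 c [0.4919 0.0806] size [0.0359 0.0361] ang 87.6 rgb [ 89. 127. 249.]
z 0.092 [170. 142.] 953 c [0.4952 0.1507] size [0.0363 0.036 ] ang 87.7 rgb [ 83. 118. 240.]
z 0.092 [108. 148.] 965 c [0.4972 0.2201] size [0.0362 0.0359] ang 87.5 rgb [ 74. 104. 229.]
z 0.092 [ 47. 153.] 984 c [0.4997 0.29  ] size [0.0378 0.0361] ang 88.9 rgb [ 50.   90.5 214. ]
z 0.084 [495.  66.] 1071 c [ 0.5328 -0.2043] size [0.036  0.0322] ang 6.7 rgb [233. 105.   0.]
z 0.084 [407.  85.] 1105 c [ 0.5246 -0.1132] size [0.0362 0.0362] ang 8.4 rgb [254. 144.   0.]
[0.45072054 0.06201922 0.24590291]
tall things (standing tops) seen by top camera:
200 [ 0.53  -0.208  0.083] [176.5  80.   18. ]
198 [ 0.522 -0.115  0.083] [175.5  83.   22. ]
197 [0.497 0.287 0.091] [ 39.  62. 140.]
190 [0.495 0.218 0.091] [ 42.   65.  152.5]
211 [ 0.44  -0.276  0.083] [ 27.  49. 128.]
```

View pics/d14.png

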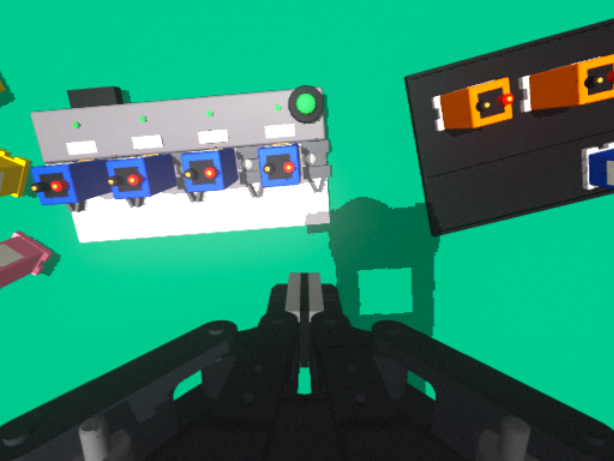

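The final view shows four blue modules in line in the dock (tops from (55,185) to (288,167)) and the key sprung back up at (305,103). Both oranges and the spare blue stand in the tray. Handing in.

```bash
python3 -c "
from plant import *
print(job_done())"
```

```text
the job is handed in; nothing more can be done
None
```

I handed the job in at about 53 s of robot time: all four bays hold blue modules (home by camera and stop force; the ball readings weren't available), the start key was pressed to its stop, and both orange modules and the spare blue one stand upright in the tray.

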